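# Pack the dispatch case, close it and hang up the basket

### The arm

A 7-joint arm with a two-finger parallel gripper is mounted at the origin on the work surface. World frame = base frame: x ahead of the robot, y to its left, z up, the work surface at z = 0. Lengths are in mm, angles in rad, forces in N, time in s.
With the tool pointing down it reaches from about 400 to 900 mm from the base axis. Payload 5.5 kg.
Tool frame: the origin (TCP) lies on the centre line of the jaws, within the pads' length; the fingertips stand 14 mm ahead of it and the grasp point (between the pads) lies 5 mm behind it; z points along the fingers, y is the line along which they close (so a half turn about z gives the same grasp; the last joint's range is limited). The gripper opens to 92 mm and grips with 3 to 60 N. Pads are 19 mm wide; open, the fingers measure 130 mm over their backs; the gripper's body (75 mm by 190 mm) begins 47 mm behind the grasp point.
Start: joints at [1.459, 0.501, -0.427, 1.55, 0.221, 1.138, -0.21], TCP at [237.988, -604.865, 240.729] pointing down, gripper open.
Joint ranges: [-2.88, 2.88], [-0.31, 2.03], [-1.54, 1.56], [0.2, 2.42], [-1.41, 4.55], [0.19, 2.02], [-2.57, 2.57]. Speed limits (rad/s): [2.57, 2.57, 3.14, 3.14, 3.14, 3.14, 3.14].

### API

Orientations are given as a rotation vector (axis times angle).
In Python, from plant import * gives the robot as it stands.
- The arm moves only by the tool arm_command, never from a script. Its argument "rows" is a list of rows, each an object with "rot": the turn, a rotation vector about the tool's x, y, z in degrees, a list of three; "linear": the shift along the tool's x, y, z in cm, a list of three; "claw": the finger opening in cm, from 0 to 9.18. A call has 1 to 8 rows; each row is the pose to reach, as a shift and turn from the pose commanded when the call began, along the tool's axes at that moment; what a row does not reach only later rows make up. A row lasts 1/10 s, in which the tool goes at most 50 mm and 8.59 degrees, less where a joint would pass 70% of its speed; a pose out of reach is approached as far as the arm can. A call with a gripper value outside its range is refused whole. The fingers move at their own pace and stop on an object; "force" is the grip in N (left out, the last holds). Time passes only in rows, so rows that repeat a pose let the fingers close. It gives the time, the measured TCP pose, the force, the opening and the grip force at its end, in the units of the state.
- state(): the state, without advancing time (a new reading comes with each control period).
- capture(name): name is "scene" or "top" or "wrist"; returns a dict with "pixels" (400x640x3 uint8, red, green, blue), "depth" (400x640 float32, mm along the optical axis (not along the pixel's ray), 0 where there is no reading), "vfov" (degrees; the focal length in pixels is half the picture's height over the tangent of half this angle, whatever the lens; pixels are square), "cx", "cy" (the principal point, pixels), "rvec" (rotation vector, rad) and "tvec" (3), from world to camera coordinates, as OpenCV has them. Camera axes: x right, y down, z forward; pixel columns grow to the right and rows downward; lengths in mm; the calibration is good to about 2 mm. The wrist camera is an equidistant fisheye: a pixel r from the principal point sees the ray r / f radians off the axis. A picture is of the moment at which its call begins.
- hand_in(): hands the job in; it is judged then, once.
Trained networks look in the newest picture that a camera, given by its name, has taken for a name from the list of things; names that differ only in an ending like _2 or _b are one class to them, and where a whole thing is asked for, a point or a joint stands for the part that bears it (a point fixed in the world has none). Each returns a list of dicts, best first, with "conf" (0 to 1); they miss things now and then, are a little off and sometimes report something else, mostly with a low value. They report only what shows in the picture. A call takes as long as a camera call. They do not tell look-alikes from the thing itself.
- masks_of(thing, camera): "mask" (400x640 bool, what is visible of it).
- mark_of(thing, camera): "at" ([x, y, z] in mm, in world coordinates, good to about 4 mm: a listed point, or the origin of a listed thing).
The state is a dict: "time_s": time; "q": joint angles; "joint_vel": joint speeds; "joint_efforts": joint torques, N m; "ee_pos": TCP position; "eef_rot": TCP orientation; "force": force on the tool from outside, world axes, zero at the start; "moment": the same for the moment, N m; "width": finger opening in mm; "grasp_force": force on a finger pad.
Only numpy, scipy, OpenCV 4.12 (cv2) and the standard library are available. Lean on these libraries where they do the work, as an engineer would, in place of code of your own. Each camera call takes 0.05 s, during which the arm holds its last target. There are 200 camera calls.

### The job

Slide the cover of the grey dispatch case fully open, pack every white carton from the table into the case lying flat (either way up) with nothing standing above the rim (two thick cartons on top of each other are too high), and slide the cover fully shut. Also hang the empty blue picking basket by its handle bar on both prongs of the hook stand. Leave the tape roll and the other things on the table where they are.

Things in the scene. Friction and masses are not known exactly. Their poses are not given: they have to be found in the camera images.
- case: Grey open-topped dispatch case fixed to the table: 318 (its x) x 140 (its y) x 81 mm high (rim), walls 8, inside 302 x 124 mm, 75 deep. Origin: centre of its underside, on the table; yaw within 0.15 rad of 0. At its ends (x +-164 mm) 10 mm wide runners, up to 84 mm high, carry the cover, from y = +70 to -205 mm.
- case_floor (a point): Centre of the case's inner floor, 6 mm above the table, axes as the case's. Three cartons fit end to end along x (centres about -100, 0, +100 mm), two layers deep; two do not fit side by side across y. A thin carton on a thick one stays 8 mm below the rim; two thick ones stand 15 mm above it and block the cover.
- cover (a joint): Slide of the aluminium cover, m: 0 shut, 0.135 fully open; opens towards the case's -y. Plate 338 (x) x 140 (y) x 6 mm, underside 82 mm above the table, centred over the case when shut. Friction about 2.5 N; stays where it is left. Starts 10 to 50 mm open.
- cover_grip (a point): Grip point of the cover's black ridge handle, which stands on the middle of the cover and moves with it: ridge 100 mm long (along the case's x), 14 mm thick (along the slide), 35 mm high. The point is 109 mm above the table, 14 mm below the ridge's top, 21 mm above the cover plate.
- hook_stand: Steel hook stand fixed to the table at the back; origin: foot of its 18 mm post, on the table; yaw within 0.2 rad of 0. Base plate 160 mm wide, 8 mm thick, reaching 35 mm before the post. At the top two round prongs, 10 mm thick, at y +-35 mm run level towards its -x (the robot), upper side 240 mm high, and turn up at x = -100 mm to tips at x = -115 mm, 262 mm high.
- hook_seat (a point): Point on the hook stand, axes as the stand's: midway between the prongs, level with their upper side (240 mm above the table), 82 mm before the post. The basket's bar should rest here, across both prongs.
- basket: Blue empty picking basket, 100 (its x) x 150 (its y) mm, sides 60 mm high, with a rigid upright bail handle: a flat upright at each y end, a level bar between them. Origin: centre of its underside. About 0.3 kg. Starts upright on the table at the left, bar within 0.3 rad of world x.
- basket_bar (a point): Middle of the basket's handle bar, 165 mm above its underside, axes as the basket's: bar along its y, 12 x 12 mm in section, 138 mm free length; 99 mm of open space between bar and basket rim. Hung, it lies 6 mm above the hook seat.
- thick_A: Thick carton: plain white card carton with a green band, 90 (its x) x 64 (its y) x 45 (its z) mm. Origin: centre of its underside. May be absent (None). Starts lying flat on the table, long side within about 0.25 rad of world x.
- thick_B: Thick carton: plain white card carton with a green band, 90 (its x) x 64 (its y) x 45 (its z) mm. Origin: centre of its underside. May be absent (None). Starts lying flat on the table, long side within about 0.25 rad of world x.
- thick_C: Thick carton: plain white card carton with a green band, 90 (its x) x 64 (its y) x 45 (its z) mm. Origin: centre of its underside. May be absent (None). Starts lying flat on the table, long side within about 0.25 rad of world x.
- thin_A: Thin carton: plain white card carton with a green band, 90 (its x) x 64 (its y) x 22 (its z) mm. Origin: centre of its underside. May be absent (None). Starts lying flat on the table, long side within about 0.25 rad of world x.
- thin_B: Thin carton: plain white card carton with a green band, 90 (its x) x 64 (its y) x 22 (its z) mm. Origin: centre of its underside. May be absent (None). Starts lying flat on the table, long side within about 0.25 rad of world x.
- tape_roll: Bystander: cardboard-brown tape core lying flat among the cartons, 86 mm across, 48 mm high, origin at its underside. To be left alone.
- scanner: Bystander: hand scanner, about 190 x 50 x 42 mm, lying at the back left.
- marker: Bystander: marker pen, 160 mm long, 15 mm thick, lying behind the cartons.
- pen_cup: Bystander: steel pen cup, 76 mm across, 90 mm high (pens to 140), back right.
Things that resemble listed ones, but are neither listed nor needed, are in the scene too. Leave any pink look-alike of the thin_A alone.

How it is judged (in metres and radians):
On the way, in this order (a step that is already met when the one before it is completed fails the run):
1. the cover is slid fully open (joint above 0.12) (value of joint cover above 0.12 m), for 0.2 s.
2. every carton present lies flat in the case, below the rim (x of thick_A in the frame of case between -0.15 and 0.15 m and y of thick_A in the frame of case between -0.06 and 0.06 m and z of each of thick_A, thick_B, thick_C, thin_A, thin_B in the frame of case above 0 m and ((angle between thick_A's own z axis and vertical below 0.2 rad and z of thick_A in the frame of case below 0.0375 m) or (angle between thick_A's own z axis and vertical above 2.94 rad and z of thick_A in the frame of case below 0.0825 m)) and x of thick_B in the frame of case between -0.15 and 0.15 m and y of thick_B in the frame of case between -0.06 and 0.06 m and ((angle between thick_B's own z axis and vertical below 0.2 rad and z of thick_B in the frame of case below 0.0375 m) or (angle between thick_B's own z axis and vertical above 2.94 rad and z of thick_B in the frame of case below 0.0825 m)) and x of thick_C in the frame of case between -0.15 and 0.15 m and y of thick_C in the frame of case between -0.06 and 0.06 m and ((angle between thick_C's own z axis and vertical below 0.2 rad and z of thick_C in the frame of case below 0.0375 m) or (angle between thick_C's own z axis and vertical above 2.94 rad and z of thick_C in the frame of case below 0.0825 m)) and x of thin_A in the frame of case between -0.15 and 0.15 m and y of thin_A in the frame of case between -0.06 and 0.06 m and ((angle between thin_A's own z axis and vertical below 0.2 rad and z of thin_A in the frame of case below 0.0605 m) or (angle between thin_A's own z axis and vertical above 2.94 rad and z of thin_A in the frame of case below 0.0825 m)) and x of thin_B in the frame of case between -0.15 and 0.15 m and y of thin_B in the frame of case between -0.06 and 0.06 m and ((angle between thin_B's own z axis and vertical below 0.2 rad and z of thin_B in the frame of case below 0.0605 m) or (angle between thin_B's own z axis and vertical above 2.94 rad and z of thin_B in the frame of case below 0.0825 m)) and linear speed of each of thick_A, thick_B, thick_C, thin_A, thin_B below 0.02 m/s), for 0.2 s.
3. the cover is slid fully shut (joint below 0.005) (value of joint cover below 0.005 m), for 0.2 s.
At the end, for the whole second after the job is handed in: Every carton present lies flat (0.2 rad, either way up) and still in the case, top no higher than the rim; the cover is shut to 5 mm; the basket hangs still and upright (0.25 rad) on both prongs, bar middle within 30 mm of the hook seat along the prongs, 33 mm across (all of step 2 and value of joint cover below 0.005 m and x of basket_bar in the frame of hook_seat between -0.03 and 0.03 m and y of basket_bar in the frame of hook_seat between -0.033 and 0.033 m and z of basket_bar in the frame of hook_seat between -0.002 and 0.02 m and angle between basket's own z axis and vertical below 0.25 rad and contact force between basket and hook_stand above 1 N and linear speed of basket below 0.03 m/s); the robot touches nothing.
It fails at once if a bystander is shoved more than 6 cm or tipped over (distance of any of tape_roll, scanner, marker, pen_cup from where it was at the start of the episode above 0.06 m or angle between any of tape_roll, scanner, pen_cup's own z axis and vertical above 0.6 rad).
Of thick_A, thick_B, thick_C, thin_A, thin_B only 4 to 5 are there at a start; the rules pass over those that are not, and their reading is None.
At some moment in a run one of thick_A, thick_B, thick_C, thin_A, thin_B, basket may be knocked a few centimetres aside while the robot is not near it.
Once in a run the grip may slacken for a moment while it holds something.
It also fails if it takes over 210 s, if anything falls off the work surface, if the arm or the gripper's body presses on something with over 40 N, if the wrist force passes 120 N, or if a joint passes its speed limit or range.

## Working session

There is one attempt and no reset: what is moved stays moved. The work goes in short steps, Python scripts to look and compute and a tool call to move; the robot and the scene stay as the last step left them, time stands still between calls to the robot, and variables do not carry over. Pictures are saved under pics/ and viewed, at most 14 in all, crops included, and the job is handed in when it is done.

Besides the shell and the picture viewer there is one more tool, called after "Request:" as a command line: name --argument value ..., lists and objects as JSON in quotes. arm_command: Moves the arm, as the interface text tells. Its arguments: {"type":"object","properties":{"rows":{"type":"array","items":{"type":"object","properties":{"rot":{"type":"array","items":{"type":"number"}},"linear":{"type":"array","items":{"type":"number"}},"claw":{"type":"number"}}}},"force":{"type":"number"}},"required":["rows"]}

```bash
mkdir -p pics; ls; cat > h.py <<'E'
from plant import *
import numpy as np, cv2
from scipy.spatial.transform import Rotation as R
def save(c,n,crop=None,s=1):
    p=c["pixels"][:,:,::-1]
    if crop: p=p[crop[1]:crop[3],crop[0]:crop[2]]
    cv2.imwrite("pics/"+n,cv2.resize(p,None,fx=s,fy=s,interpolation=cv2.INTER_CUBIC))
def cloud(c):
    d=c["depth"];h,w=d.shape;f=h/2/np.tan(np.radians(c["vfov"])/2)
    v,u=np.mgrid[:h,:w];X=(u-c["cx"])/f*d;Y=(v-c["cy"])/f*d
    P=np.stack([X,Y,d],-1);Rm=R.from_rotvec(c["rvec"]).as_matrix()
    return (P-np.array(c["tvec"]))@Rm
def box(P,m,lo,hi):
    # rect of masked points with z within range
    q=P[m];q=q[(q[:,2]>lo)&(q[:,2]<hi)]
    if len(q)<20:return None
    zt=np.median(q[:,2]);(cx,cy),(a,b),an=cv2.minAreaRect(q[:,:2].astype(np.float32))
    if a<b:a,b,an=b,a,an+90
    an=(an+90)%180-90
    return np.round([cx,cy,zt,a,b,np.radians(an)],2)
def rel(dxyz):
    # world shift mm -> tool cm
    s=state();return np.round(R.from_rotvec(s["eef_rot"]).inv().apply(dxyz)/10,2)
E
python3 - <<'E'
from h import *
s=state();print({k:np.round(v,3) for k,v in s.items()});print(R.from_rotvec(s["eef_rot"]).as_matrix().round(3))
for n in("scene","top"):
    c=capture(n);save(c,n+"0.png");P=cloud(c);np.save(n+"P.npy",P);np.save(n+"I.npy",c["pixels"]);print(n,c["vfov"],R.from_rotvec(c["rvec"]).inv().apply(-np.array(c["tvec"])).round())
for t in["case","cover_grip","hook_stand","hook_seat","basket","basket_bar","thick_A","thin_A","tape_roll","marker","scanner","pen_cup"]:
    print(t,[(np.round(d["at"]),round(d["conf"],2)) for d in mark_of(t,"top")])
E
```

```text
pics
{'time_s': np.float64(0.0), 'q': array([ 1.459,  0.502, -0.427,  1.551,  0.221,  1.138, -0.21 ]), 'joint_vel': array([-0.001,  0.001, -0.   ,  0.002, -0.001,  0.001,  0.001]), 'joint_efforts': array([ 0.0000e+00, -5.6659e+01, -5.8160e+00, -2.7911e+01, -6.9000e-02,
        3.1000e-02,  0.0000e+00]), 'ee_pos': array([ 237.702, -604.232,  239.661]), 'eef_rot': array([-3.085, -0.585,  0.   ]), 'force': array([ 0.732,  0.331, -0.226]), 'moment': array([ 0.005, -0.023,  0.015]), 'grasp_force': np.float64(0.0), 'width': np.float64(91.812)}
[[ 0.931  0.366 -0.001]
 [ 0.366 -0.931  0.002]
 [ 0.    -0.002 -1.   ]]
scene 47.85748890511598 [1226.   74. 1220.]
top 45.93806032274997 [ 380.  113. 1274.]
case [(array([ 510., -231.,   -6.]), 0.65)]
cover_grip []
hook_stand [(array([769.,  79.,  -1.]), 0.78)]
hook_seat [(array([688.,  85., 243.]), 0.71)]
basket [(array([536., 452.,  -2.]), 0.7), (array([ 511., -231.,   -0.]), 0.22)]
basket_bar [(array([534., 449., 168.]), 0.91)]
thick_A [(array([420., 252.,  -2.]), 0.59), (array([554., 264.,   3.]), 0.58)]
thin_A [(array([566., -15.,   0.]), 0.83), (array([280., 277.,   5.]), 0.69), (array([360., 426.,  -1.]), 0.61), (array([556., 140.,   0.]), 0.57)]
tape_roll [(array([426.,  17.,  -3.]), 0.74)]
marker [(array([649.,  88.,  -2.]), 0.8)]
scanner [(array([698., 367.,   2.]), 0.62), (array([ 508., -233.,   -2.]), 0.6)]
pen_cup [(array([ 514., -230.,    5.]), 0.63), (array([ 764., -181.,   -1.]), 0.57)]
```

View pics/top0.png

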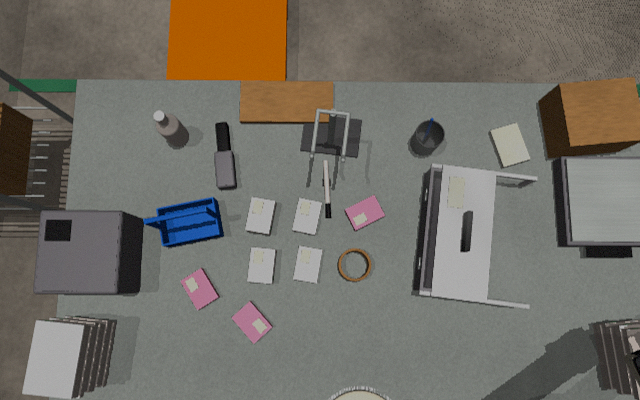

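View pics/scene0.png

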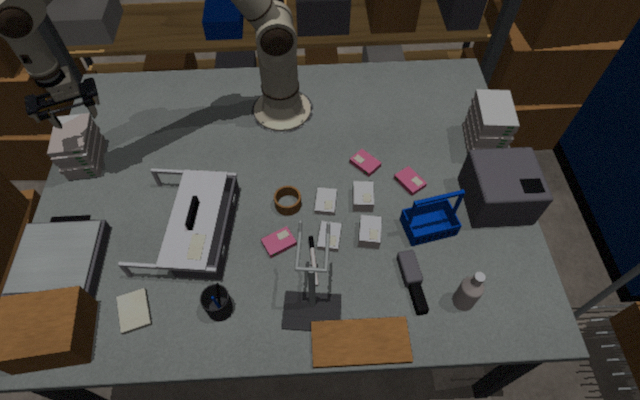

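The top view shows four white cartons at px (261,216), (307,217), (261,265) and (308,265). There are three pink look-alikes at (364,212), (199,288) and (251,322), which I'll leave alone. The case is on the right with its ridge at (466,231), the basket is at (190,222), and the hook stand is at (335,140). Next I'll measure them.

```bash
python3 - <<'E'
from h import *
P=np.load("topP.npy");I=np.load("topI.npy").astype(int)
hsv=cv2.cvtColor(I.astype(np.uint8),cv2.COLOR_RGB2HSV)
for x,y in[(261,216),(307,217),(261,265),(308,265)]:
    w=np.zeros(I.shape[:2],bool);w[y-24:y+25,x-22:x+23]=1
    print((x,y),box(P,w,15,60),"h pctl",np.percentile(P[w][:,2],[5,50,80,90]).round(1))
w=np.zeros(I.shape[:2],bool);w[150:310,410:545]=1
print("ridge",box(P,w,105,135));print("plate",box(P,w,83.5,100), )
m=w&(P[...,2]>70)&(P[...,2]<97);q=P[m];print("case+runners",box(P,w,72,100))
w=np.zeros(I.shape[:2],bool);w[190:255,140:230]=1
print("bar",box(P,w,155,185)); print("rim",box(P,w,50,70))
w=np.zeros(I.shape[:2],bool);w[100:200,290:370]=1
print("prongs",box(P,w,228,275)); 
q=P[w];q=q[(q[:,2]>228)&(q[:,2]<275)]
for y0,y1 in((40,82),(82,130)):
    r=q[(q[:,1]>y0)&(q[:,1]<y1)];print(r.min(0).round(),r.max(0).round(),np.polyfit(r[:,0],r[:,1],1).round(3),len(r))
print("base",box(P,w,5,14))
E
```

```text
(261, 216) [ 5.5255e+02  2.6214e+02  4.4400e+01  9.0220e+01  6.4760e+01 -1.7000e-01] h pctl [-3.9  2.3 44.5 46. ]
(307, 217) [ 5.6474e+02  1.2470e+02  2.1480e+01  1.1637e+02  8.8570e+01 -2.0000e-01] h pctl [-3.8  2.4 21.3 23. ]
(261, 265) [ 4.2198e+02  2.5585e+02  4.4490e+01  8.9740e+01  6.4640e+01 -9.0000e-02] h pctl [-3.8  2.1 44.6 46.3]
(308, 265) [ 4.2611e+02  1.3610e+02  2.1580e+01  8.9980e+01  6.4010e+01 -1.6000e-01] h pctl [-3.9  1.9 21.5 23.2]
ridge [ 5.0690e+02 -2.6029e+02  1.2201e+02  1.0009e+02  1.6280e+01 -1.2000e-01]
plate [ 5.0232e+02 -2.9861e+02  8.7850e+01  3.3856e+02  2.7469e+02 -1.2000e-01]
case+runners [ 5.0252e+02 -2.9959e+02  8.7450e+01  3.3919e+02  2.7637e+02 -1.2000e-01]
bar [533.87 447.46 169.99 151.14  13.71  -1.36]
rim [534.32 447.78  58.61 152.06 101.52  -1.36]
prongs [ 7.1086e+02  8.3750e+01  2.3886e+02  1.2912e+02  7.9820e+01 -1.2000e-01]
[643.  42. 230.] [775.  81. 265.] [ 0.084 -5.955] 288
[652.  83. 230.] [774. 128. 265.] [-2.24000e-01  2.75905e+02] 267
base [ 7.4571e+02  7.9480e+01  8.1500e+00  2.8491e+02  2.1691e+02 -1.0000e-02]
```

```bash
python3 - <<'E'
from h import *
I=np.load("topI.npy");c=I[120:320,130:400][:,:,::-1];cv2.imwrite("pics/crop1.png",cv2.resize(c,None,fx=2.9,fy=2.9,interpolation=cv2.INTER_CUBIC))
E
```

```text
(no output)
```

View pics/crop1.png

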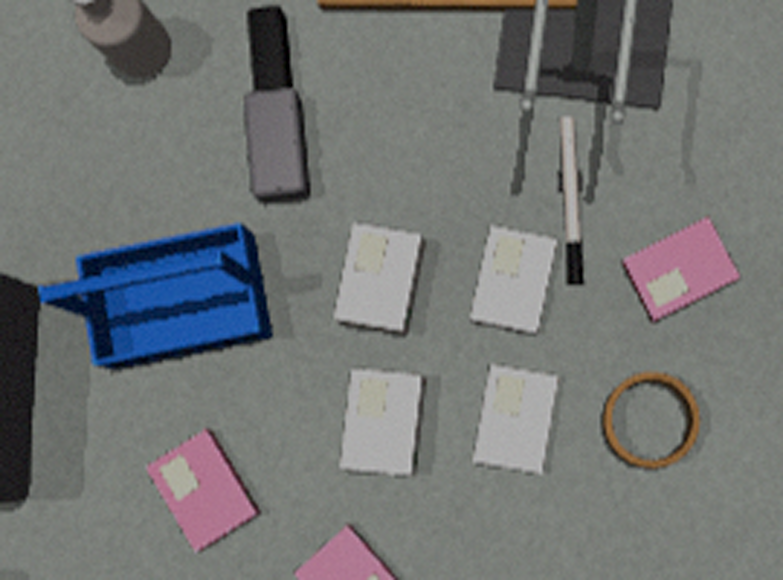

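The four white cartons fit the description by colour and by measured height: thick at (552,262) and (422,256), thin at (563,139) and (426,136). The case is at (510,-231) with yaw -0.12, and the cover is about 29 mm open. First I'll move to the cover ridge.

```bash
cat >> h.py <<'E'
def plan(wps,start=None):
    # wps: (x,y,z,yaw) tool-down, yaw=tool x axis direction; prints tool shift cm, rotvec deg for each leg
    s=state()
    p=np.array(s["ee_pos"]);Rm=R.from_rotvec(s["eef_rot"])
    print("t",round(float(s["time_s"]),1),"at",p.round(1),"yaw",round(float(np.arctan2(*Rm.as_matrix()[1::-1,0])),3),"w",round(float(s["width"]),1),"F",np.round(s["force"],1))
    for x,y,z,a in wps:
        T=R.from_euler("z",a)*R.from_rotvec([np.pi,0,0])
        t=np.array([x,y,z]);d=t-p
        print(np.round(Rm.inv().apply(d)/10,2),np.degrees((Rm.inv()*T).as_rotvec()).round(1),"rows>=%.0f"%np.ceil(max(np.linalg.norm(d)/50,(Rm.inv()*T).magnitude()/.1499)))
        p,Rm=t,T
E
python3 -c "
from h import *
plan([(507,-260,170,-.12),(507,-260,107,-.12),(507-.12*108,-260-107,107,-.12)])"
```

```text
t 0.7 at [ 238.  -604.8  240.8] yaw 0.375 w 91.9 F [ 0.4 -0.1 -0.9]
[ 37.66 -22.24   7.08] [ 0.  -0.  28.4] rows>=9
[ 0.  -0.   6.3] [0. 0. 0.] rows>=2
[-1.000e-02  1.078e+01  0.000e+00] [0. 0. 0.] rows>=3
```

Request:
arm_command --rows '[{"linear":[0,0,0],"rot":[0,0,8.5],"claw":9},{"linear":[37.6,-22.2,7.0],"rot":[0,0,28.3],"claw":4},{"linear":[37.6,-22.2,7.0],"rot":[0,0,28.3],"claw":4},{"linear":[37.6,-22.2,7.0],"rot":[0,0,28.3],"claw":4},{"linear":[37.6,-22.2,7.0],"rot":[0,0,28.3],"claw":4},{"linear":[37.6,-22.2,7.0],"rot":[0,0,28.3],"claw":4},{"linear":[37.6,-22.2,7.0],"rot":[0,0,28.3],"claw":4},{"linear":[37.6,-22.2,7.0],"rot":[0,0,28.3],"claw":4}]'

```text
time_s: 1.5
ee_pos: [451.7, -330.9, 185.4]
eef_rot: [3.135, -0.187, 0.001]
force: [-0.1, 0.0, 0.5]
width: 41.1
grasp_force: 0.0
```

```bash
python3 -c "
from h import *
plan([(507,-260,170,-.12),(507,-260,107,-.12),(507-.12*108,-260-107,107,-.12)])"
```

```text
t 1.5 at [ 451.7 -330.9  185.4] yaw -0.119 w 41.1 F [-0.1  0.   0.5]
[ 4.65 -7.7   1.54] [ 0. -0.  0.] rows>=2
[ 0.  -0.   6.3] [0. 0. 0.] rows>=2
[-1.000e-02  1.078e+01  0.000e+00] [0. 0. 0.] rows>=3
```

Request:
arm_command --rows '[{"linear":[0,0,0]},{"linear":[0,0,0]}]'

```text
validation failed for argument at $.ro...
```

Request:
arm_command --rows '[{"linear":[4.65,-7.7,1.5],"rot":[0,0,0],"claw":4},{"linear":[4.65,-7.7,1.5],"rot":[0,0,0],"claw":4},{"linear":[4.65,-7.7,1.5],"rot":[0,0,0],"claw":4},{"linear":[4.65,-7.7,5.0],"rot":[0,0,0],"claw":4},{"linear":[4.65,-7.7,7.8],"rot":[0,0,0],"claw":4},{"linear":[4.65,-7.7,7.8],"rot":[0,0,0],"claw":4}]'

```text
time_s: 2.1
ee_pos: [503.7, -260.9, 104.4]
eef_rot: [-3.134, 0.187, 0.008]
force: [-0.6, -0.0, 0.1]
width: 39.7
grasp_force: 0.0
```

Request:
arm_command --force 25 --rows '[{"linear":[0,0,0],"rot":[0,0,0],"claw":0.8},{"linear":[0,0,0],"rot":[0,0,0],"claw":0.8},{"linear":[0,0,0],"rot":[0,0,0],"claw":0.8},{"linear":[0,0,0],"rot":[0,0,0],"claw":0.8}]'

```text
time_s: 2.5
ee_pos: [506.6, -261.7, 108.6]
eef_rot: [3.135, -0.187, 0.003]
force: [-0.2, 0.4, 3.3]
width: 13.7
grasp_force: 25.0
```

Gripped (13.7 mm ridge). I'll slide it open by 106 mm.

Request:
arm_command --rows '[{"linear":[0,2,0],"rot":[0,0,0],"claw":0.8},{"linear":[0,4,0],"rot":[0,0,0],"claw":0.8},{"linear":[0,6,0],"rot":[0,0,0],"claw":0.8},{"linear":[0,8,0],"rot":[0,0,0],"claw":0.8},{"linear":[0,9.5,0],"rot":[0,0,0],"claw":0.8},{"linear":[0,10.3,0],"rot":[0,0,0],"claw":0.8},{"linear":[0,10.6,0],"rot":[0,0,0],"claw":0.8},{"linear":[0,10.6,0],"rot":[0,0,0],"claw":0.8}]'

```text
time_s: 3.3
ee_pos: [493.6, -367.0, 108.6]
eef_rot: [3.136, -0.188, 0.001]
force: [-2.0, 1.8, 6.6]
width: 13.7
grasp_force: 25.0
```

Request:
arm_command --rows '[{"linear":[0,0,0],"rot":[0,0,0],"claw":4},{"linear":[0,0,0],"rot":[0,0,0],"claw":5},{"linear":[0,0,0],"rot":[0,0,0],"claw":5},{"linear":[0,0,-5],"rot":[0,0,0],"claw":5},{"linear":[0,0,-10],"rot":[0,0,0],"claw":8},{"linear":[0,0,-15],"rot":[0,0,0],"claw":9},{"linear":[0,0,-15],"rot":[0,0,0],"claw":9}]'

```text
time_s: 4.0
ee_pos: [497.5, -368.8, 265.6]
eef_rot: [3.128, -0.186, 0.018]
force: [0.0, -0.2, -0.3]
width: 65.4
grasp_force: 0.0
```

```bash
cat > look.py <<'E'
from h import *
c=capture("top");P=cloud(c);I=c["pixels"]
hsv=cv2.cvtColor(I,cv2.COLOR_RGB2HSV);w=np.zeros(I.shape[:2],bool);w[150:310,410:545]=1
r=box(P,w,105,135);print("ridge",r)
if r is not None:
    d=r[:2]-np.array([510.4,-231.6]);print("cover open",d@np.array([-.12,-.993]))
m=((hsv[...,1]<50)&(hsv[...,2]>120)&(P[...,2]>14)&(P[...,2]<55)).astype(np.uint8);m[:,:225]=0;m[:,400:]=0;m[:180]=0;m[320:]=0
n,l,st,_=cv2.connectedComponentsWithStats(cv2.morphologyEx(m,cv2.MORPH_CLOSE,np.ones((3,3))))
for i in range(1,n):
    if st[i,4]>150:
        b=box(P,l==i,14,60);print("carton",b.tolist(),st[i,4])
w=np.zeros(I.shape[:2],bool);w[180:265,135:235]=1
b=box(P,w,155,185);print("bar",None if b is None else b.tolist())
E
python3 look.py; python3 -c "
from h import *
plan([(422,256,200,-.09)])"
```

```text
ridge [ 4.9321e+02 -3.6674e+02  1.1940e+02  9.9720e+01  1.6360e+01 -1.2000e-01]
cover open 136.25682000000003
carton [552.83, 262.3, 44.48, 89.76, 64.26, -0.18] 813
carton [555.21, 139.4, 21.53, 88.92, 63.81, -0.2] 780
carton [422.17, 256.14, 44.58, 89.34, 63.96, -0.1] 857
carton [426.3, 136.29, 21.52, 89.72, 64.24, -0.17] 830
bar [533.79, 447.78, 169.87, 150.7, 13.27, -1.36]
t 4.0 at [ 495.7 -368.   261.9] yaw -0.119 w 69.0 F [-0.8 -0.5 -0.4]
[-14.78 -61.11   5.8 ] [ 0.3 -0.4 -1.7] rows>=13
```

Cover is fully open (136 mm). Now the first thick carton, at (422,256).

Request:
arm_command --rows '[{"linear":[-8.5,-35,5.5],"rot":[0,0,0],"claw":9},{"linear":[-8.5,-35,5.5],"rot":[0,0,0],"claw":9},{"linear":[-8.5,-35,5.5],"rot":[0,0,0],"claw":9},{"linear":[-8.5,-35,5.5],"rot":[0,0,0],"claw":9},{"linear":[-8.5,-35,5.5],"rot":[0,0,0],"claw":9},{"linear":[-8.5,-35,5.5],"rot":[0,0,0],"claw":9},{"linear":[-8.5,-35,5.5],"rot":[0,0,0],"claw":9},{"linear":[-8.5,-35,5.5],"rot":[0,0,0],"claw":9}]'

```text
time_s: 4.85
ee_pos: [447.8, -3.6, 200.6]
eef_rot: [-3.135, 0.175, 0.005]
force: [0.2, 0.3, 0.5]
width: 90.2
grasp_force: 0.0
```

Request:
arm_command --rows '[{"linear":[-6.3,-26.1,5],"rot":[0,0,-1.7],"claw":9},{"linear":[-6.3,-26.1,5],"rot":[0,0,-1.7],"claw":9},{"linear":[-6.3,-26.1,5],"rot":[0,0,-1.7],"claw":9},{"linear":[-6.3,-26.1,5],"rot":[0,0,-1.7],"claw":9},{"linear":[-6.3,-26.1,5],"rot":[0,0,-1.7],"claw":9},{"linear":[-6.3,-26.1,5],"rot":[0,0,-1.7],"claw":9},{"linear":[-6.3,-26.1,5],"rot":[0,0,-1.7],"claw":9}]'

```text
time_s: 5.55
ee_pos: [416.0, 261.8, 150.8]
eef_rot: [-3.137, 0.128, 0.005]
force: [0.1, -1.3, 0.1]
width: 90.2
grasp_force: 0.0
```

```bash
python3 -c "
from h import *
plan([(422,256,36,-.1),(422,256,140,-.1)])"
```

```text
t 5.5 at [416.  261.8 150.8] yaw -0.082 w 90.2 F [ 0.1 -1.3  0.1]
[ 0.68  0.54 11.47] [-0.1  0.2  1.1] rows>=3
[  0.    0.  -10.4] [0. 0. 0.] rows>=3
```

Request:
arm_command --force 25 --rows '[{"linear":[0.7,0.5,4],"rot":[0,0,1],"claw":9},{"linear":[0.7,0.5,8],"rot":[0,0,1],"claw":9},{"linear":[0.7,0.5,11.4],"rot":[0,0,1],"claw":9},{"linear":[0.7,0.5,11.4],"rot":[0,0,1],"claw":9},{"linear":[0.7,0.5,11.4],"rot":[0,0,1],"claw":6},{"linear":[0.7,0.5,11.4],"rot":[0,0,1],"claw":6},{"linear":[0.7,0.5,11.4],"rot":[0,0,1],"claw":6},{"linear":[0.7,0.5,11.4],"rot":[0,0,1],"claw":6}]'

```text
time_s: 6.35
ee_pos: [427.0, 252.7, 40.0]
eef_rot: [-3.135, 0.169, -0.005]
force: [-0.1, 1.2, 6.2]
width: 63.9
grasp_force: 25.0
```

```bash
python3 -c "
from h import *
plan([(422,256,150,-.1),(436,-222.6,150,-.12),(436,-222.6,43,-.12)])"
```

```text
t 6.3 at [427.  252.7  40. ] yaw -0.107 w 63.9 F [-0.1  1.2  6.2]
[ -0.5  -0.3 -11. ] [-0.1 -0.2 -0.4] rows>=3
[ 6.17 47.48  0.  ] [ 0.  -0.   1.1] rows>=10
[ 0.  -0.  10.7] [0. 0. 0.] rows>=3
```

Request:
arm_command --rows '[{"linear":[0,0,-4],"rot":[0,0,0],"claw":6},{"linear":[0,0,-8],"rot":[0,0,0],"claw":6},{"linear":[0,0,-11],"rot":[0,0,0],"claw":6},{"linear":[0,0,-11],"rot":[0,0,0],"claw":6},{"linear":[0,0,-11],"rot":[0,0,0],"claw":6}]'

```text
time_s: 6.85
ee_pos: [426.0, 251.6, 149.2]
eef_rot: [-3.137, 0.169, -0.003]
force: [-1.3, -0.6, -2.5]
width: 63.8
grasp_force: 25.0
```

Request:
arm_command --rows '[{"linear":[3,22,0],"rot":[0,0,0],"claw":6},{"linear":[3,22,0],"rot":[0,0,0],"claw":6},{"linear":[3,22,0],"rot":[0,0,0],"claw":6},{"linear":[3,22,0],"rot":[0,0,0],"claw":6},{"linear":[3,22,0],"rot":[0,0,0],"claw":6},{"linear":[3,22,0],"rot":[0,0,0],"claw":6}]'

```text
time_s: 7.45
ee_pos: [430.1, 25.4, 146.7]
eef_rot: [3.134, -0.179, -0.006]
force: [-0.4, -0.4, -2.2]
width: 63.7
grasp_force: 25.0
```

Request:
arm_command --rows '[{"linear":[3,25.3,0],"rot":[0,0,0],"claw":6},{"linear":[3,25.3,0],"rot":[0,0,0],"claw":6},{"linear":[3,25.3,0],"rot":[0,0,0.8],"claw":6},{"linear":[3,25.3,0],"rot":[0,0,0.8],"claw":6},{"linear":[3,25.3,0],"rot":[0,0,0.8],"claw":6},{"linear":[3,25.3,0],"rot":[0,0,0.8],"claw":6},{"linear":[3,25.3,0],"rot":[0,0,0.8],"claw":6},{"linear":[3,25.3,0],"rot":[0,0,0.8],"claw":6}]'

```text
time_s: 8.25
ee_pos: [434.4, -222.4, 147.3]
eef_rot: [-3.134, 0.186, 0.003]
force: [-0.0, 0.4, -2.1]
width: 63.6
grasp_force: 25.0
```

```bash
python3 -c "
from h import *
c=capture('wrist');save(c,'w1.png')
plan([(440,-223,150,-.12),(440,-223,44,-.12)])"
```

```text
t 8.3 at [ 434.6 -222.1  147.5] yaw -0.118 w 63.8 F [-0.6  0.1 -2.1]
[ 0.55  0.03 -0.25] [-0.1  0.1  0.1] rows>=1
[ 0.  -0.  10.6] [0. 0. 0.] rows>=3
```

View pics/w1.png

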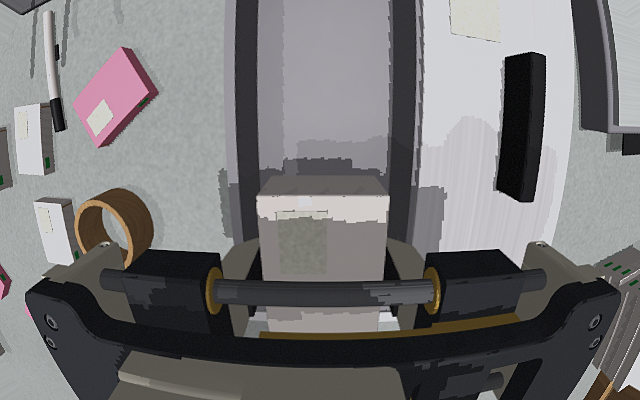

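The wrist picture shows the carton held upright at px (320,250), centred over the open case between the walls at 235 and 405. I'll lower it and release.

Request:
arm_command --rows '[{"linear":[0.4,0,3],"rot":[0,0,0],"claw":6},{"linear":[0.4,0,6],"rot":[0,0,0],"claw":6},{"linear":[0.4,0,8.5],"rot":[0,0,0],"claw":6},{"linear":[0.4,0,9.5],"rot":[0,0,0],"claw":6},{"linear":[0.4,0,10],"rot":[0,0,0],"claw":6},{"linear":[0.4,0,10],"rot":[0,0,0],"claw":6}]'

```text
time_s: 8.9
ee_pos: [439.0, -224.4, 48.4]
eef_rot: [-3.136, 0.187, 0.0]
force: [-1.1, -0.5, -1.8]
width: 63.9
grasp_force: 25.0
```

Request:
arm_command --rows '[{"linear":[0,0,0],"rot":[0,0,0],"claw":7.6},{"linear":[0,0,0],"rot":[0,0,0],"claw":7.6},{"linear":[0,0,0],"rot":[0,0,0],"claw":7.6},{"linear":[0,0,0],"rot":[0,0,0],"claw":7.6},{"linear":[0,0,-4],"rot":[0,0,0],"claw":7.6},{"linear":[0,0,-8],"rot":[0,0,0],"claw":7.6},{"linear":[0,0,-12],"rot":[0,0,0],"claw":9},{"linear":[0,0,-12],"rot":[0,0,0],"claw":9}]'

```text
time_s: 9.7
ee_pos: [442.4, -227.1, 173.9]
eef_rot: [3.131, -0.19, 0.016]
force: [1.3, 0.0, -0.1]
width: 87.1
grasp_force: 0.0
```

```bash
python3 look.py; python3 -c "
from h import *
plan([(430,0,170,-.12),(552,262,150,-.18),(552,262,37,-.18)])"
```

```text
ridge None
carton [552.79, 262.62, 44.81, 89.98, 64.17, -0.17] 814
carton [554.98, 139.63, 21.65, 88.96, 64.15, -0.2] 780
carton [426.28, 136.16, 21.57, 89.74, 63.98, -0.17] 829
bar [534.13, 447.22, 169.84, 149.85, 13.79, -1.36]
t 9.8 at [ 440.8 -226.5  171.5] yaw -0.121 w 89.0 F [-0.3  0.3 -1.4]
[ -3.82 -22.35   0.07] [ 0.2 -0.4 -0.1] rows>=5
[  8.98 -27.47   2.  ] [ 0.  -0.   3.4] rows>=6
[ 0.  -0.  11.3] [0. 0. 0.] rows>=3
```

Request:
arm_command --rows '[{"linear":[-3.8,-22.4,0],"rot":[0,0,0],"claw":9},{"linear":[-3.8,-22.4,0],"rot":[0,0,0],"claw":9},{"linear":[-3.8,-22.4,0],"rot":[0,0,0],"claw":9},{"linear":[-3.8,-22.4,0],"rot":[0,0,0],"claw":9},{"linear":[-3.8,-22.4,0],"rot":[0,0,0],"claw":9},{"linear":[-3.8,-22.4,0],"rot":[0,0,0],"claw":9}]'

```text
time_s: 10.35
ee_pos: [426.8, 6.1, 167.6]
eef_rot: [-3.135, 0.178, 0.002]
force: [0.3, -0.8, 0.3]
width: 89.8
grasp_force: 0.0
```

Request:
arm_command --rows '[{"linear":[9,-27.5,2],"rot":[0,0,3.2],"claw":9},{"linear":[9,-27.5,2],"rot":[0,0,3.2],"claw":9},{"linear":[9,-27.5,2],"rot":[0,0,3.2],"claw":9},{"linear":[9,-27.5,2],"rot":[0,0,3.2],"claw":9},{"linear":[9,-27.5,2],"rot":[0,0,3.2],"claw":9},{"linear":[9,-27.5,2],"rot":[0,0,3.2],"claw":9},{"linear":[9,-27.5,2],"rot":[0,0,3.2],"claw":9},{"linear":[9,-27.5,2],"rot":[0,0,3.2],"claw":9}]'

```text
time_s: 11.15
ee_pos: [549.8, 263.4, 146.5]
eef_rot: [3.128, -0.276, -0.004]
force: [0.4, -0.9, -0.7]
width: 90.4
grasp_force: 0.0
```

```bash
python3 -c "
from h import *
plan([(552.5,262.5,36,-.175)])
c=capture('top');save(c,'t2.png',(400,150,550,310),4)"
```

```text
t 11.2 at [549.8 263.4 146.5] yaw -0.176 w 90.4 F [ 0.4 -0.9 -0.7]
[ 0.3   0.02 11.05] [ 0.1  0.1 -0. ] rows>=3
```

View pics/t2.png

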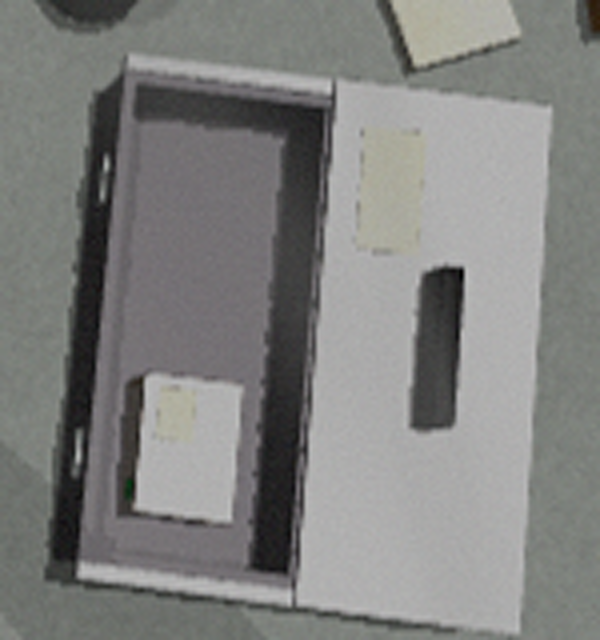

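The first carton lies flat in the near half of the case, at crop px (190,450). I'll grip the second thick one.

Request:
arm_command --rows '[{"linear":[0.3,0,4],"rot":[0,0,0],"claw":9},{"linear":[0.3,0,8],"rot":[0,0,0],"claw":9},{"linear":[0.3,0,11],"rot":[0,0,0],"claw":9},{"linear":[0.3,0,11],"rot":[0,0,0],"claw":9},{"linear":[0.3,0,11],"rot":[0,0,0],"claw":6},{"linear":[0.3,0,11],"rot":[0,0,0],"claw":6},{"linear":[0.3,0,11],"rot":[0,0,0],"claw":6},{"linear":[0.3,0,11],"rot":[0,0,0],"claw":6}]'

```text
time_s: 12.0
ee_pos: [554.6, 263.5, 40.2]
eef_rot: [-3.128, 0.278, -0.004]
force: [-1.0, -1.6, 3.4]
width: 63.6
grasp_force: 25.0
```

Request:
arm_command --rows '[{"linear":[0,0,-4],"rot":[0,0,0],"claw":6},{"linear":[0,0,-8],"rot":[0,0,0],"claw":6},{"linear":[0,0,-11],"rot":[0,0,0],"claw":6},{"linear":[0,0,-11],"rot":[0,0,0],"claw":6},{"linear":[0,0,-11],"rot":[0,0,0],"claw":6}]'

```text
time_s: 12.5
ee_pos: [553.8, 263.3, 149.3]
eef_rot: [-3.129, 0.277, -0.003]
force: [-1.0, 0.3, -1.9]
width: 64.3
grasp_force: 25.0
```

```bash
python3 -c "
from h import *
plan([(500,0,170,-.12),(586,-240.6,150,-.12),(586,-240.6,43,-.12)])"
```

```text
t 12.5 at [553.8 263.3 149.3] yaw -0.177 w 64.3 F [-1.   0.3 -1.9]
[-0.66 26.87 -2.09] [-0.  -0.1 -3.3] rows>=6
[11.42 22.86  2.  ] [0. 0. 0.] rows>=6
[ 0.  -0.  10.7] [0. 0. 0.] rows>=3
```

Request:
arm_command --rows '[{"linear":[-0.7,26.9,-2],"rot":[0,0,-3.3],"claw":6},{"linear":[-0.7,26.9,-2],"rot":[0,0,-3.3],"claw":6},{"linear":[-0.7,26.9,-2],"rot":[0,0,-3.3],"claw":6},{"linear":[-0.7,26.9,-2],"rot":[0,0,-3.3],"claw":6},{"linear":[-0.7,26.9,-2],"rot":[0,0,-3.3],"claw":6},{"linear":[-0.7,26.9,-2],"rot":[0,0,-3.3],"claw":6},{"linear":[-0.7,26.9,-2],"rot":[0,0,-3.3],"claw":6}]'

```text
time_s: 13.2
ee_pos: [497.0, -5.2, 166.7]
eef_rot: [3.133, -0.198, -0.006]
force: [-0.0, 0.4, -2.4]
width: 64.2
grasp_force: 25.0
```

Request:
arm_command --rows '[{"linear":[11.4,22.9,2],"rot":[0,0,0],"claw":6},{"linear":[11.4,22.9,2],"rot":[0,0,0],"claw":6},{"linear":[11.4,22.9,2],"rot":[0,0,0],"claw":6},{"linear":[11.4,22.9,2],"rot":[0,0,0],"claw":6},{"linear":[11.4,22.9,2],"rot":[0,0,0],"claw":6},{"linear":[11.4,22.9,2],"rot":[0,0,0],"claw":6},{"linear":[11.4,22.9,2],"rot":[0,0,0],"claw":6},{"linear":[11.4,22.9,2],"rot":[0,0,0],"claw":6}]'

```text
time_s: 14.0
ee_pos: [584.7, -238.3, 146.8]
eef_rot: [-3.134, 0.183, 0.004]
force: [0.5, 0.8, -2.3]
width: 63.7
grasp_force: 25.0
```

```bash
python3 -c "
from h import *
plan([(586,-240.6,45,-.12)])"
```

```text
t 14.0 at [ 584.7 -238.3  146.8] yaw -0.117 w 63.7 F [ 0.5  0.8 -2.3]
[ 0.18  0.24 10.18] [-0.1  0.1  0.2] rows>=3
```

Request:
arm_command --rows '[{"linear":[0.2,0.2,3],"rot":[0,0,0],"claw":6},{"linear":[0.2,0.2,6],"rot":[0,0,0],"claw":6},{"linear":[0.2,0.2,8.5],"rot":[0,0,0],"claw":6},{"linear":[0.2,0.2,9.5],"rot":[0,0,0],"claw":6},{"linear":[0.2,0.2,10.1],"rot":[0,0,0],"claw":6},{"linear":[0.2,0.2,10.1],"rot":[0,0,0],"claw":6}]'

```text
time_s: 14.6
ee_pos: [587.5, -242.0, 47.7]
eef_rot: [-3.136, 0.184, -0.001]
force: [1.1, -0.5, -0.7]
width: 63.5
grasp_force: 25.0
```

Request:
arm_command --rows '[{"linear":[0,0,0],"rot":[0,0,0],"claw":7.6},{"linear":[0,0,0],"rot":[0,0,0],"claw":7.6},{"linear":[0,0,0],"rot":[0,0,0],"claw":7.6},{"linear":[0,0,0],"rot":[0,0,0],"claw":7.6},{"linear":[0,0,-4],"rot":[0,0,0],"claw":7.6},{"linear":[0,0,-8],"rot":[0,0,0],"claw":7.6},{"linear":[0,0,-12],"rot":[0,0,0],"claw":9},{"linear":[0,0,-12],"rot":[0,0,0],"claw":9}]'

```text
time_s: 15.4
ee_pos: [591.2, -244.9, 174.5]
eef_rot: [3.132, -0.187, 0.018]
force: [1.4, -0.5, 0.8]
width: 87.2
grasp_force: 0.0
```

```bash
python3 look.py; python3 -c "
from h import *
plan([(555,139.5,150,-.2),(555,139.5,18,-.2)])"
```

```text
ridge [ 4.9258e+02 -3.6717e+02  1.2148e+02  9.8780e+01  1.7690e+01 -1.3000e-01]
cover open 136.75941
carton [554.94, 139.49, 21.58, 89.03, 63.97, -0.21] 784
carton [426.18, 136.3, 21.7, 89.93, 64.18, -0.16] 832
bar [533.79, 447.19, 170.18, 150.27, 13.59, -1.36]
t 15.4 at [ 589.5 -244.4  171.4] yaw -0.119 w 88.4 F [-0.1  0.1 -0.3]
[ -8.01 -37.71   2.  ] [ 0.1 -0.4  4.6] rows>=8
[ 0.  -0.  13.2] [0. 0. 0.] rows>=3
```

Request:
arm_command --rows '[{"linear":[-5,-19,0],"rot":[0,0,0],"claw":8.2},{"linear":[-5,-19,0],"rot":[0,0,0],"claw":8.2},{"linear":[-5,-19,0],"rot":[0,0,0],"claw":8.2},{"linear":[-5,-19,0],"rot":[0,0,0],"claw":8.2},{"linear":[-5,-19,0],"rot":[0,0,0],"claw":8.2}]'

```text
time_s: 15.95
ee_pos: [558.0, -39.5, 166.5]
eef_rot: [-3.133, 0.169, 0.004]
force: [-0.1, 0.6, 0.8]
width: 82.1
grasp_force: 0.0
```

Request:
arm_command --rows '[{"linear":[-4.5,-18.9,2],"rot":[0,0,4.6],"claw":8.2},{"linear":[-4.5,-18.9,2],"rot":[0,0,4.6],"claw":8.2},{"linear":[-4.5,-18.9,2],"rot":[0,0,4.6],"claw":8.2},{"linear":[-4.5,-18.9,2],"rot":[0,0,4.6],"claw":8.2},{"linear":[-4.5,-18.9,2],"rot":[0,0,4.6],"claw":8.2},{"linear":[-4.5,-18.9,2],"rot":[0,0,4.6],"claw":8.2},{"linear":[-4.5,-18.9,2],"rot":[0,0,4.6],"claw":8.2}]'

```text
time_s: 16.65
ee_pos: [537.6, 142.1, 146.5]
eef_rot: [3.124, -0.316, -0.002]
force: [0.2, -0.5, 0.5]
width: 81.7
grasp_force: 0.0
```

```bash
python3 -c "
from h import *
plan([(540.5,142.5,18,-.2)])
c=capture('wrist');save(c,'w2.png')"
```

```text
t 16.6 at [537.6 142.1 146.5] yaw -0.201 w 81.7 F [ 0.2 -0.5  0.5]
[ 0.29 -0.11 12.85] [ 0.1  0.1 -0.1] rows>=3
```

View pics/w2.png

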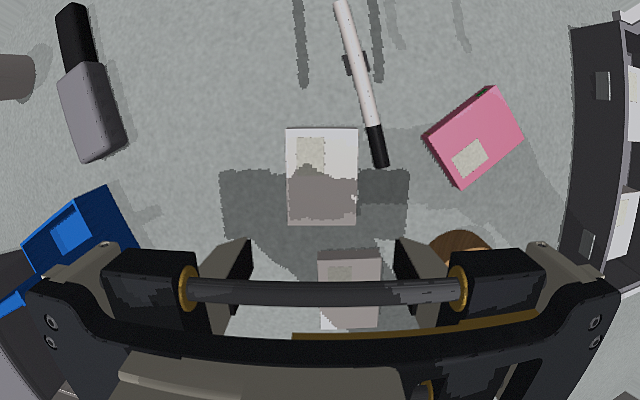

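The target thin carton is at px (322,175), with the marker tip at (380,165) clear of the finger path. I'll grip near its close end.

Request:
arm_command --rows '[{"linear":[0.1,0,4],"rot":[0,0,0],"claw":8.2},{"linear":[0.1,0,8],"rot":[0,0,0],"claw":8.2},{"linear":[0.1,0,11],"rot":[0,0,0],"claw":8.2},{"linear":[0.1,0,13.1],"rot":[0,0,0],"claw":8.2},{"linear":[0.1,0,13.1],"rot":[0,0,0],"claw":8.2},{"linear":[0.1,0,13.1],"rot":[0,0,0],"claw":6},{"linear":[0.1,0,13.1],"rot":[0,0,0],"claw":6},{"linear":[0.1,0,13.1],"rot":[0,0,0],"claw":6}]'

```text
time_s: 17.5
ee_pos: [539.0, 143.0, 16.5]
eef_rot: [3.126, -0.315, 0.001]
force: [-1.2, 0.7, -1.1]
width: 63.7
grasp_force: 25.0
```

```bash
python3 -c "
from h import *
plan([(540,142,160,-.2),(570,-239,160,-.12),(570,-239,70,-.12)])"
```

```text
t 17.5 at [539.  143.   16.5] yaw -0.201 w 63.7 F [-1.2  0.7 -1.1]
[  0.12   0.08 -14.35] [ 0.  -0.  -0.1] rows>=3
[10.51 36.74  0.  ] [ 0.   0.  -4.6] rows>=8
[ 0. -0.  9.] [0. 0. 0.] rows>=2
```

Request:
arm_command --rows '[{"linear":[0,0,-5],"rot":[0,0,0],"claw":6},{"linear":[0,0,-10],"rot":[0,0,0],"claw":6},{"linear":[0,0,-14.4],"rot":[0,0,0],"claw":6},{"linear":[0,0,-14.4],"rot":[0,0,0],"claw":6},{"linear":[0,0,-14.4],"rot":[0,0,0],"claw":6}]'

```text
time_s: 18.0
ee_pos: [539.4, 143.6, 161.6]
eef_rot: [-3.125, 0.314, -0.005]
force: [-0.6, 0.3, -1.8]
width: 63.9
grasp_force: 25.0
```

Request:
arm_command --rows '[{"linear":[5.2,18.4,0],"rot":[0,0,0],"claw":6},{"linear":[5.2,18.4,0],"rot":[0,0,0],"claw":6},{"linear":[5.2,18.4,0],"rot":[0,0,0],"claw":6},{"linear":[5.2,18.4,0],"rot":[0,0,0],"claw":6},{"linear":[5.2,18.4,0],"rot":[0,0,0],"claw":6}]'

```text
time_s: 18.5
ee_pos: [551.3, -55.9, 157.9]
eef_rot: [3.12, -0.33, -0.006]
force: [-0.8, 0.1, -1.0]
width: 63.3
grasp_force: 25.0
```

Request:
arm_command --rows '[{"linear":[5.3,18.4,0],"rot":[0,0,-4.6],"claw":6},{"linear":[5.3,18.4,0],"rot":[0,0,-4.6],"claw":6},{"linear":[5.3,18.4,0],"rot":[0,0,-4.6],"claw":6},{"linear":[5.3,18.4,0],"rot":[0,0,-4.6],"claw":6},{"linear":[5.3,18.4,0],"rot":[0,0,-4.6],"claw":6},{"linear":[5.3,18.4,0],"rot":[0,0,-4.6],"claw":6},{"linear":[5.3,18.4,0],"rot":[0,0,-4.6],"claw":6},{"linear":[5.3,18.4,0],"rot":[0,0,-4.6],"claw":6}]'

```text
time_s: 19.3
ee_pos: [568.6, -235.1, 159.6]
eef_rot: [-3.135, 0.182, 0.002]
force: [-0.9, 0.3, -0.7]
width: 64.1
grasp_force: 25.0
```

```bash
python3 -c "
from h import *
plan([(570,-239,69.5,-.12)])
c=capture('top');P=cloud(c);w=np.zeros(P.shape[:2],bool);w[240:300,425:478]=1
print(box(P,w,35,60))"
```

```text
t 19.3 at [ 568.6 -235.1  159.6] yaw -0.116 w 64.1 F [-0.9  0.3 -0.7]
[0.2  0.39 9.01] [-0.1  0.1  0.2] rows>=2
[ 4.2851e+02 -2.3859e+02  5.0670e+01  1.3873e+02  9.6730e+01 -1.2000e-01]
```

Request:
arm_command --rows '[{"linear":[0.2,0.4,3],"rot":[0,0,0.2],"claw":6},{"linear":[0.2,0.4,6],"rot":[0,0,0.2],"claw":6},{"linear":[0.2,0.4,8],"rot":[0,0,0.2],"claw":6},{"linear":[0.2,0.4,8.9],"rot":[0,0,0.2],"claw":6},{"linear":[0.2,0.4,8.9],"rot":[0,0,0.2],"claw":6},{"linear":[0.2,0.4,8.9],"rot":[0,0,0.2],"claw":6}]'

```text
time_s: 19.95
ee_pos: [571.1, -241.4, 72.3]
eef_rot: [3.136, -0.191, 0.002]
force: [0.6, 0.5, 0.4]
width: 63.7
grasp_force: 25.0
```

Request:
arm_command --rows '[{"linear":[0,0,0],"rot":[0,0,0],"claw":7.6},{"linear":[0,0,0],"rot":[0,0,0],"claw":7.6},{"linear":[0,0,0],"rot":[0,0,0],"claw":7.6},{"linear":[0,0,0],"rot":[0,0,0],"claw":7.6},{"linear":[0,0,-4],"rot":[0,0,0],"claw":7.6},{"linear":[0,0,-8],"rot":[0,0,0],"claw":7.6},{"linear":[0,0,-10],"rot":[0,0,0],"claw":8.5},{"linear":[0,0,-10],"rot":[0,0,0],"claw":8.5}]'

```text
time_s: 20.75
ee_pos: [572.8, -242.7, 175.7]
eef_rot: [3.133, -0.192, 0.011]
force: [0.8, -0.7, -0.7]
width: 83.8
grasp_force: 0.0
```

```bash
python3 look.py; python3 -c "
from h import *
plan([(426,136.3,150,-.165),(426,136.3,18,-.165)])"
```

```text
ridge [ 4.9170e+02 -3.6651e+02  1.2109e+02  9.6680e+01  1.7030e+01 -1.2000e-01]
cover open 136.20963
carton [426.2, 136.19, 21.71, 89.56, 64.01, -0.17] 830
bar [533.66, 447.54, 169.82, 150.15, 14.0, -1.37]
t 20.8 at [ 571.4 -242.3  173.4] yaw -0.123 w 84.8 F [-0.4  0.5 -0.2]
[-19.07 -35.8    2.22] [ 0.1 -0.2  2.4] rows>=9
[-0.  -0.  13.2] [0. 0. 0.] rows>=3
```

Request:
arm_command --rows '[{"linear":[-9.5,-17.9,0],"rot":[0,0,0],"claw":8.5},{"linear":[-9.5,-17.9,0],"rot":[0,0,0],"claw":8.5},{"linear":[-9.5,-17.9,0],"rot":[0,0,0],"claw":8.5},{"linear":[-9.5,-17.9,0],"rot":[0,0,0],"claw":8.5},{"linear":[-9.5,-17.9,0],"rot":[0,0,0],"claw":8.5}]'

```text
time_s: 21.3
ee_pos: [494.1, -45.2, 169.9]
eef_rot: [-3.134, 0.177, 0.007]
force: [0.7, -0.5, 0.1]
width: 85.2
grasp_force: 0.0
```

Request:
arm_command --rows '[{"linear":[-9.6,-17.9,2.2],"rot":[0,0,2.4],"claw":8.5},{"linear":[-9.6,-17.9,2.2],"rot":[0,0,2.4],"claw":8.5},{"linear":[-9.6,-17.9,2.2],"rot":[0,0,2.4],"claw":8.5},{"linear":[-9.6,-17.9,2.2],"rot":[0,0,2.4],"claw":8.5},{"linear":[-9.6,-17.9,2.2],"rot":[0,0,2.4],"claw":8.5},{"linear":[-9.6,-17.9,2.2],"rot":[0,0,2.4],"claw":8.5},{"linear":[-9.6,-17.9,2.2],"rot":[0,0,2.4],"claw":8.5},{"linear":[-9.6,-17.9,2.2],"rot":[0,0,2.4],"claw":8.5}]'

```text
time_s: 22.1
ee_pos: [425.0, 135.1, 149.0]
eef_rot: [3.13, -0.263, -0.001]
force: [-0.5, 0.1, -0.4]
width: 85.0
grasp_force: 0.0
```

```bash
python3 -c "
from h import *
plan([(426,136.3,17,-.165)])
c=capture('top');save(c,'t3.png',(400,150,550,310),4)"
```

```text
t 22.1 at [425.  135.1 149. ] yaw -0.168 w 85.0 F [-0.5  0.1 -0.4]
[ 0.08 -0.15 13.2 ] [ 0.   0.  -0.2] rows>=3
```

View pics/t3.png

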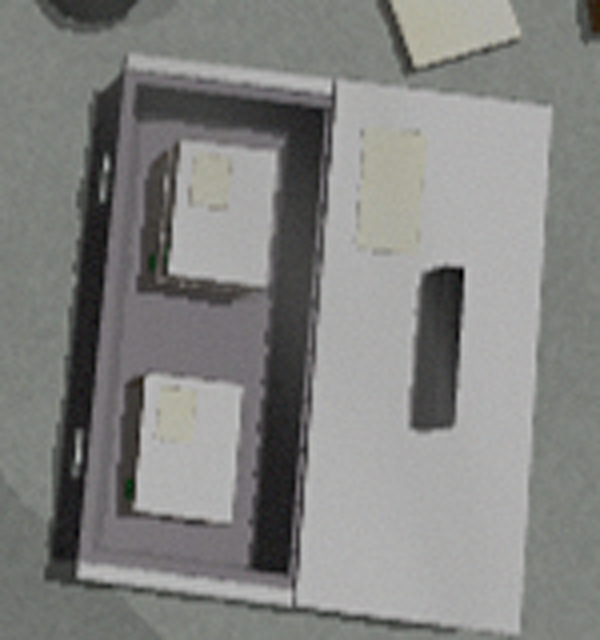

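The far stack (crop px 222,212) looks flat and the near thick carton (188,448) is in place. I'll grip the last thin one.

Request:
arm_command --rows '[{"linear":[0.1,-0.1,4],"rot":[0,0,0],"claw":8.5},{"linear":[0.1,-0.1,8],"rot":[0,0,0],"claw":8.5},{"linear":[0.1,-0.1,11],"rot":[0,0,0],"claw":8.5},{"linear":[0.1,-0.1,13.1],"rot":[0,0,0],"claw":8.5},{"linear":[0.1,-0.1,13.1],"rot":[0,0,0],"claw":8.5},{"linear":[0.1,-0.1,13.1],"rot":[0,0,0],"claw":6},{"linear":[0.1,-0.1,13.1],"rot":[0,0,0],"claw":6},{"linear":[0.1,-0.1,13.1],"rot":[0,0,0],"claw":6}]'

```text
time_s: 22.95
ee_pos: [426.4, 137.7, 19.4]
eef_rot: [-3.13, 0.259, -0.003]
force: [0.5, -0.9, -0.4]
width: 65.4
grasp_force: 0.3
```

Request:
arm_command --rows '[{"linear":[0,0,-5],"rot":[0,0,0],"claw":6},{"linear":[0,0,-10],"rot":[0,0,0],"claw":6},{"linear":[0,0,-14.4],"rot":[0,0,0],"claw":6},{"linear":[0,0,-14.4],"rot":[0,0,0],"claw":6},{"linear":[0,0,-14.4],"rot":[0,0,0],"claw":6}]'

```text
time_s: 23.45
ee_pos: [426.5, 137.6, 164.0]
eef_rot: [-3.131, 0.259, -0.007]
force: [-0.4, 0.1, -1.8]
width: 63.6
grasp_force: 25.0
```

```bash
python3 -c "
from h import *
plan([(436,-222.6,160,-.12),(436,-223,69.5,-.12)])"
```

```text
t 23.4 at [426.5 137.6 164. ] yaw -0.165 w 63.6 F [-0.4  0.1 -1.8]
[ 6.85 35.37  0.41] [-0.  -0.2 -2.6] rows>=8
[0.   0.04 9.05] [0. 0. 0.] rows>=2
```

Request:
arm_command --rows '[{"linear":[3.4,17.7,0],"rot":[0,0,0],"claw":6},{"linear":[3.4,17.7,0],"rot":[0,0,0],"claw":6},{"linear":[3.4,17.7,0],"rot":[0,0,0],"claw":6},{"linear":[3.4,17.7,0],"rot":[0,0,0],"claw":6},{"linear":[3.4,17.7,0],"rot":[0,0,0],"claw":6}]'

```text
time_s: 23.95
ee_pos: [428.2, -47.4, 160.8]
eef_rot: [3.128, -0.271, -0.005]
force: [0.3, 0.2, -1.0]
width: 63.7
grasp_force: 25.0
```

Request:
arm_command --rows '[{"linear":[3.4,17.7,0.4],"rot":[0,0,-2.6],"claw":6},{"linear":[3.4,17.7,0.4],"rot":[0,0,-2.6],"claw":6},{"linear":[3.4,17.7,0.4],"rot":[0,0,-2.6],"claw":6},{"linear":[3.4,17.7,0.4],"rot":[0,0,-2.6],"claw":6},{"linear":[3.4,17.7,0.4],"rot":[0,0,-2.6],"claw":6},{"linear":[3.4,17.7,0.4],"rot":[0,0,-2.6],"claw":6},{"linear":[3.4,17.7,0.4],"rot":[0,0,-2.6],"claw":6},{"linear":[3.4,17.7,0.4],"rot":[0,0,-2.6],"claw":6}]'

```text
time_s: 24.75
ee_pos: [434.7, -220.6, 158.0]
eef_rot: [-3.135, 0.182, 0.001]
force: [0.2, -0.3, -0.3]
width: 64.0
grasp_force: 25.0
```

```bash
python3 -c "
from h import *
plan([(436,-223,75,-.12)])
c=capture('wrist');save(c,'w3.png')"
```

```text
t 24.8 at [ 434.7 -220.6  158. ] yaw -0.116 w 64.0 F [ 0.2 -0.3 -0.3]
[0.17 0.23 8.29] [-0.   0.1  0.2] rows>=2
```

View pics/w3.png

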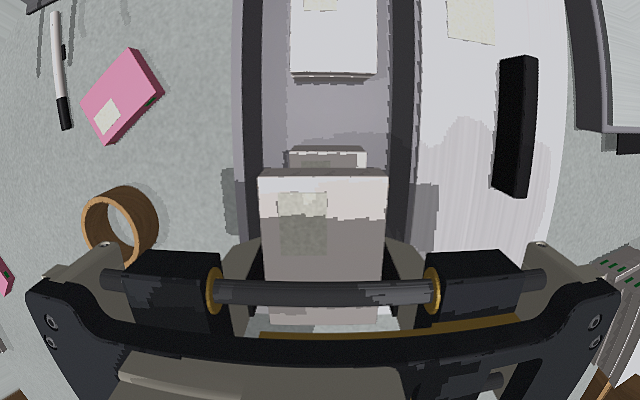

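The thin carton is held level at px (322,215), above the near thick one at (325,158). I'll lower it and release.

Request:
arm_command --rows '[{"linear":[0.1,0.2,3],"rot":[0,0,0.2],"claw":6},{"linear":[0.1,0.2,6],"rot":[0,0,0.2],"claw":6},{"linear":[0.1,0.2,7.5],"rot":[0,0,0.2],"claw":6},{"linear":[0.1,0.2,8],"rot":[0,0,0.2],"claw":6},{"linear":[0.1,0.2,8.5],"rot":[0,0,0.2],"claw":6},{"linear":[0.1,0.2,8.7],"rot":[0,0,0.2],"claw":6},{"linear":[0.1,0.2,8.7],"rot":[0,0,0.2],"claw":6}]'

```text
time_s: 25.5
ee_pos: [436.0, -224.1, 72.9]
eef_rot: [3.135, -0.191, 0.001]
force: [-3.5, 2.4, 9.1]
width: 63.7
grasp_force: 25.0
```

Request:
arm_command --rows '[{"linear":[0,0,0],"rot":[0,0,0],"claw":7.6},{"linear":[0,0,0],"rot":[0,0,0],"claw":7.6},{"linear":[0,0,0],"rot":[0,0,0],"claw":7.6},{"linear":[0,0,0],"rot":[0,0,0],"claw":7.6},{"linear":[0,0,-4],"rot":[0,0,0],"claw":7.6},{"linear":[0,0,-8],"rot":[0,0,0],"claw":7.6},{"linear":[0,0,-13],"rot":[0,0,0],"claw":6},{"linear":[0,0,-13],"rot":[0,0,0],"claw":4}]'

```text
time_s: 26.3
ee_pos: [439.7, -226.6, 207.8]
eef_rot: [3.131, -0.192, 0.017]
force: [1.7, -1.4, 0.5]
width: 64.4
grasp_force: 0.0
```

```bash
python3 look.py; python3 -c "
from h import *
plan([(494.3,-366,200,-.12),(494.3,-366,108,-.12)])
c=capture('wrist');save(c,'w4.png')"
```

```text
ridge None
bar [534.14, 447.29, 169.99, 150.12, 13.45, -1.36]
t 26.4 at [ 437.9 -226.   205. ] yaw -0.123 w 60.9 F [-0.4 -0.4 -0.2]
[ 7.31 13.2   0.6 ] [ 0.2 -0.4 -0.2] rows>=4
[ 0.  -0.   9.2] [0. 0. 0.] rows>=2
```

View pics/w4.png

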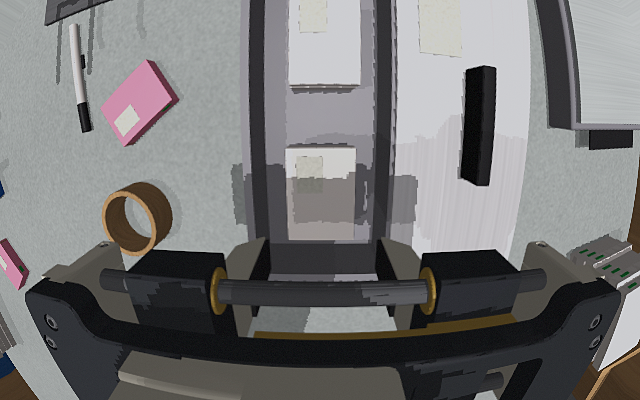

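Both stacks look flat, at px (325,40) and (322,190). I'll move over the ridge and check the heights there.

Request:
arm_command --rows '[{"linear":[7.3,13.2,0],"rot":[0,0,0],"claw":4},{"linear":[7.3,13.2,0.6],"rot":[0,0,0],"claw":4},{"linear":[7.3,13.2,0.6],"rot":[0,0,0],"claw":4},{"linear":[7.3,13.2,0.6],"rot":[0,0,0],"claw":4},{"linear":[7.3,13.2,0.6],"rot":[0,0,0],"claw":4},{"linear":[7.3,13.2,0.6],"rot":[0,0,0],"claw":4}]'

```text
time_s: 27.0
ee_pos: [490.9, -362.7, 193.7]
eef_rot: [-3.133, 0.19, 0.004]
force: [0.4, 0.3, 0.0]
width: 40.1
grasp_force: 0.0
```

```bash
python3 -c "
from h import *
plan([(494.3,-366.5,108,-.12)])
c=capture('top');P=cloud(c).reshape(-1,3)
d=(P[:,:2]-[510.4,-231.6])@np.array([[.993,.12],[-.12,.993]]).T
d=(P[:,:2]-[510.4,-231.6]);X=d@[.993,-.12];Y=d@[.12,.993]
for s in(-75,75):
    k=(abs(X-s)<40)&(abs(Y)<28);print(s,k.sum(),np.percentile(P[k][:,2],[5,25,50,75,95]).round(1))
    k2=(abs(X-s)<60)&(abs(Y)<58)&(P[:,2]>63)&(P[:,2]<80);print(X[k2].min().round(),X[k2].max().round(),Y[k2].min().round(),Y[k2].max().round())
    q=P[k];print('tilt',np.linalg.lstsq(np.c_[q[:,:2],np.ones(len(q))],q[:,2],rcond=None)[0][:2].round(3))
"
```

```text
t 27.0 at [ 490.9 -362.7  193.7] yaw -0.121 w 40.1 F [0.4 0.3 0. ]
[0.4  0.35 8.57] [-0.1  0.2 -0.1] rows>=2
-75 693 [68.6 71.4 72.9 74.4 76.8]
-118.0 -28.0 -34.0 32.0
tilt [-0.003 -0.001]
75 773 [36.2 70.1 72.5 74.3 76.6]
29.0 120.0 -38.0 28.0
tilt [-0.025 -0.345]
```

Both tops are at about 73 mm, flat and below the 81 mm rim. Now I'll close the cover.

Request:
arm_command --force 25 --rows '[{"linear":[0.2,0.2,4],"rot":[0,0,0],"claw":4},{"linear":[0.2,0.2,7],"rot":[0,0,0],"claw":4},{"linear":[0.2,0.2,8.9],"rot":[0,0,0],"claw":4},{"linear":[0.2,0.2,8.9],"rot":[0,0,0],"claw":4},{"linear":[0.2,0.2,8.9],"rot":[0,0,0],"claw":0.8},{"linear":[0.2,0.2,8.9],"rot":[0,0,0],"claw":0.8},{"linear":[0.2,0.2,8.9],"rot":[0,0,0],"claw":0.8},{"linear":[0.2,0.2,8.9],"rot":[0,0,0],"claw":0.8}]'

```text
time_s: 27.85
ee_pos: [493.9, -367.0, 107.3]
eef_rot: [3.135, -0.192, 0.002]
force: [-2.3, -0.5, 1.5]
width: 13.6
grasp_force: 25.0
```

Request:
arm_command --rows '[{"linear":[0,-2,0],"rot":[0,0,0],"claw":0.8},{"linear":[0,-4.5,0],"rot":[0,0,0],"claw":0.8},{"linear":[0,-7,0],"rot":[0,0,0],"claw":0.8},{"linear":[0,-9.5,0],"rot":[0,0,0],"claw":0.8},{"linear":[0,-11.5,0],"rot":[0,0,0],"claw":0.8},{"linear":[0,-12.5,0],"rot":[0,0,0],"claw":0.8},{"linear":[0,-12.8,0],"rot":[0,0,0],"claw":0.8},{"linear":[0,-12.8,0],"rot":[0,0,0],"claw":0.8}]'

```text
time_s: 28.65
ee_pos: [509.6, -239.6, 107.3]
eef_rot: [-3.136, 0.192, -0.001]
force: [-2.5, 3.0, 6.9]
width: 14.0
grasp_force: 25.0
```

Request:
arm_command --rows '[{"linear":[0,-0.3,0],"rot":[0,0,0],"claw":0.8},{"linear":[0,-0.5,0],"rot":[0,0,0],"claw":0.8},{"linear":[0,-0.6,0],"rot":[0,0,0],"claw":0.8},{"linear":[0,-0.7,0],"rot":[0,0,0],"claw":0.8},{"linear":[0,-0.7,0],"rot":[0,0,0],"claw":0.8},{"linear":[0,-0.7,0],"rot":[0,0,0],"claw":0.8}]'

```text
time_s: 29.25
ee_pos: [510.2, -234.8, 107.3]
eef_rot: [3.134, -0.195, 0.002]
force: [-1.5, -1.0, 6.3]
width: 14.1
grasp_force: 25.0
```

Request:
arm_command --rows '[{"linear":[0,-0.2,0],"rot":[0,0,0],"claw":0.8},{"linear":[0,-0.3,0],"rot":[0,0,0],"claw":0.8},{"linear":[0,-0.4,0],"rot":[0,0,0],"claw":0.8},{"linear":[0,-0.4,0],"rot":[0,0,0],"claw":0.8}]'

```text
time_s: 29.65
ee_pos: [510.4, -232.9, 107.3]
eef_rot: [3.132, -0.197, 0.002]
force: [-2.0, -6.2, 4.3]
width: 14.0
grasp_force: 25.0
```

```bash
python3 -c "
from h import *
plan([])"
```

```text
t 29.6 at [ 510.4 -232.9  107.3] yaw -0.126 w 14.0 F [-2.  -6.2  4.3]
```

The cover is at its stop: 135 mm of travel, with reaction force. I'll release, verify, and measure the stand and basket.

Request:
arm_command --rows '[{"linear":[0,0,0],"rot":[0,0,0],"claw":4},{"linear":[0,0,0],"rot":[0,0,0],"claw":4},{"linear":[0,0,0],"rot":[0,0,0],"claw":4},{"linear":[0,0,-5],"rot":[0,0,0],"claw":4},{"linear":[0,0,-10],"rot":[0,0,0],"claw":4},{"linear":[0,0,-15],"rot":[0,0,0],"claw":5},{"linear":[0,0,-20],"rot":[0,0,0],"claw":5},{"linear":[0,0,-20],"rot":[0,0,0],"claw":5}]'

```text
time_s: 30.45
ee_pos: [514.6, -229.8, 314.3]
eef_rot: [3.131, -0.191, 0.02]
force: [0.2, -0.4, 0.1]
width: 49.6
grasp_force: 0.0
```

Request:
arm_command --rows '[{"linear":[-6,-20,0],"rot":[0,0,0],"claw":5},{"linear":[-6,-20,0],"rot":[0,0,0],"claw":5},{"linear":[-6,-20,0],"rot":[0,0,0],"claw":5},{"linear":[-6,-20,0],"rot":[0,0,0],"claw":5},{"linear":[-6,-20,0],"rot":[0,0,0],"claw":5},{"linear":[-6,-20,0],"rot":[0,0,0],"claw":5}]'

```text
time_s: 31.05
ee_pos: [474.9, -20.7, 306.1]
eef_rot: [-3.136, 0.184, 0.0]
force: [0.5, -0.3, -0.6]
width: 49.7
grasp_force: 0.0
```

```bash
python3 look.py; python3 - <<'E'
from h import *
print(np.round(state()["q"],2)); plan([])
for n in("top","scene"):
    P=cloud(capture(n)).reshape(-1,3);w=(P[:,0]>620)&(P[:,0]<800)&(P[:,1]>20)&(P[:,1]<150)&(P[:,2]>222)
    q=P[w];print(n,"max z",q[:,2].max().round(),len(q))
    for x0 in range(640,790,15):
        r=q[(q[:,0]>x0)&(q[:,0]<=x0+15)]
        if len(r)>5:
            a=r[r[:,1]>82];b=r[r[:,1]<=82];print(x0,[ (len(k),k[:,1].mean().round(1),k[:,2].mean().round(),k[:,2].max().round()) for k in(a,b) if len(k)])
    print([(np.round(d["at"],1),round(d["conf"],2)) for t in("hook_stand","hook_seat","basket_bar","basket") for d in mark_of(t,n)[:1]])
E
```

```text
ridge None
bar [534.13, 447.29, 169.83, 150.32, 14.8, -1.37]
[ 0.39  0.11 -0.42  1.89  0.05  1.15 -1.75]
t 31.1 at [475.2 -23.  306. ] yaw -0.121 w 50.2 F [ 0.2 -1.3  1.3]
top max z 264.0 578
640 [(8, np.float64(125.8), np.float64(260.0), np.float64(264.0)), (18, np.float64(56.1), np.float64(260.0), np.float64(264.0))]
655 [(20, np.float64(124.7), np.float64(255.0), np.float64(262.0)), (23, np.float64(54.3), np.float64(242.0), np.float64(251.0))]
670 [(25, np.float64(123.0), np.float64(240.0), np.float64(243.0)), (25, np.float64(52.8), np.float64(239.0), np.float64(242.0))]
685 [(29, np.float64(121.0), np.float64(239.0), np.float64(243.0)), (31, np.float64(50.9), np.float64(239.0), np.float64(245.0))]
700 [(28, np.float64(119.1), np.float64(238.0), np.float64(244.0)), (27, np.float64(49.0), np.float64(239.0), np.float64(241.0))]
715 [(27, np.float64(117.6), np.float64(238.0), np.float64(244.0)), (28, np.float64(47.3), np.float64(238.0), np.float64(244.0))]
730 [(30, np.float64(115.5), np.float64(238.0), np.float64(244.0)), (25, np.float64(45.3), np.float64(238.0), np.float64(243.0))]
[... 1151 characters left out ...]
t64(241.0))]
730 [(23, np.float64(115.4), np.float64(238.0), np.float64(241.0)), (24, np.float64(45.6), np.float64(238.0), np.float64(241.0))]
745 [(24, np.float64(114.3), np.float64(238.0), np.float64(241.0)), (23, np.float64(44.1), np.float64(237.0), np.float64(242.0))]
760 [(66, np.float64(101.4), np.float64(237.0), np.float64(241.0)), (90, np.float64(61.0), np.float64(237.0), np.float64(242.0))]
775 [(16, np.float64(102.2), np.float64(234.0), np.float64(240.0)), (13, np.float64(76.6), np.float64(229.0), np.float64(237.0))]
[(array([ 7.659e+02,  7.810e+01, -7.000e-01]), 0.56), (array([686.5,  83.8, 241.3]), 0.78), (array([535.2, 446.9, 165.8]), 0.77), (array([537.2, 446.8,  -0.6]), 0.72)]
```

The stand's midline has slope -0.12, with the seat at (686.6,86.5). The bar middle is at (534,447), pointing 1.777 rad. Approaching the basket.

```bash
python3 -c "
from h import *
plan([(500,220,300,.8),(534,447.3,240,1.777),(534,447.3,161,1.777)])"
```

```text
t 31.6 at [475.4 -23.5 306.2] yaw -0.123 w 50.2 F [-0.3 -0.3  0.6]
[ -0.56 -24.47   0.63] [ -0.    0.  -52.9] rows>=7
[ 18.67 -13.4    6.  ] [  0.   0. -56.] rows>=7
[ 0.  -0.   7.9] [0. 0. 0.] rows>=2
```

Request:
arm_command --rows '[{"linear":[-0.6,-24.5,0.6],"rot":[0,0,-52.9],"claw":5},{"linear":[-0.6,-24.5,0.6],"rot":[0,0,-52.9],"claw":5},{"linear":[-0.6,-24.5,0.6],"rot":[0,0,-52.9],"claw":5},{"linear":[-0.6,-24.5,0.6],"rot":[0,0,-52.9],"claw":5},{"linear":[-0.6,-24.5,0.6],"rot":[0,0,-52.9],"claw":5},{"linear":[-0.6,-24.5,0.6],"rot":[0,0,-52.9],"claw":5},{"linear":[-0.6,-24.5,0.6],"rot":[0,0,-52.9],"claw":5},{"linear":[-0.6,-24.5,0.6],"rot":[0,0,-52.9],"claw":5}]'

```text
time_s: 32.4
ee_pos: [499.6, 219.7, 300.0]
eef_rot: [2.895, 1.218, -0.001]
force: [0.5, -1.1, -0.1]
width: 49.9
grasp_force: 0.0
```

Request:
arm_command --rows '[{"linear":[18.7,-13.4,6],"rot":[0,0,-56],"claw":5},{"linear":[18.7,-13.4,6],"rot":[0,0,-56],"claw":5},{"linear":[18.7,-13.4,6],"rot":[0,0,-56],"claw":5},{"linear":[18.7,-13.4,6],"rot":[0,0,-56],"claw":5},{"linear":[18.7,-13.4,6],"rot":[0,0,-56],"claw":5},{"linear":[18.7,-13.4,6],"rot":[0,0,-56],"claw":5},{"linear":[18.7,-13.4,6],"rot":[0,0,-56],"claw":5},{"linear":[18.7,-13.4,6],"rot":[0,0,-56],"claw":5}]'

```text
time_s: 33.2
ee_pos: [534.4, 446.7, 239.5]
eef_rot: [1.985, 2.434, -0.002]
force: [0.2, -0.4, -0.4]
width: 50.0
grasp_force: 0.0
```

```bash
python3 look.py; python3 -c "
from h import *
capture('scene');print([(np.round(d['at'],1),round(d['conf'],2)) for d in mark_of('basket_bar','scene')])
plan([(534,447.3,161,1.777)])
c=capture('wrist');save(c,'w5.png')"
```

```text
ridge [ 5.0993e+02 -2.3289e+02  1.2180e+02  9.9830e+01  1.5750e+01 -1.3000e-01]
cover open 1.3373699999999886
bar None
[(array([535.7, 448.6, 164.3]), 0.63)]
t 33.4 at [534.4 446.9 240.4] yaw 1.773 w 49.9 F [-0.4  0.1 -0.2]
[ 0.05 -0.03  7.94] [ 0.   0.1 -0.3] rows>=2
```

View pics/w5.png

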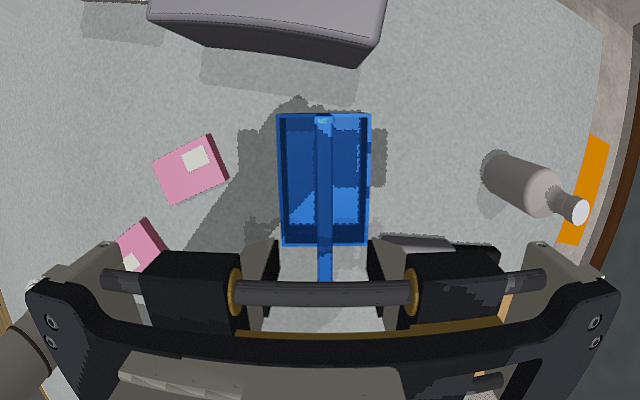

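The cover reads shut, and the blue bar at px (325,200) is centred between the fingers. Gripping and lifting.

Request:
arm_command --force 40 --rows '[{"linear":[0,0,4],"rot":[0,0,0],"claw":5},{"linear":[0,0,7.9],"rot":[0,0,0],"claw":5},{"linear":[0,0,7.9],"rot":[0,0,0],"claw":5},{"linear":[0,0,7.9],"rot":[0,0,0],"claw":0.6},{"linear":[0,0,7.9],"rot":[0,0,0],"claw":0.6},{"linear":[0,0,7.9],"rot":[0,0,0],"claw":0.6},{"linear":[0,0,7.9],"rot":[0,0,0],"claw":0.6},{"linear":[0,0,7.9],"rot":[0,0,0],"claw":0.6}]'

```text
time_s: 34.2
ee_pos: [533.8, 448.7, 162.5]
eef_rot: [1.98, 2.439, 0.003]
force: [0.0, 0.7, -0.8]
width: 14.6
grasp_force: 0.2
```

Request:
arm_command --rows '[{"linear":[0,0,-3],"rot":[0,0,0],"claw":0.6},{"linear":[0,0,-6],"rot":[0,0,0],"claw":0.6},{"linear":[0,0,-9],"rot":[0,0,0],"claw":0.6},{"linear":[0,0,-12],"rot":[0,0,0],"claw":0.6},{"linear":[0,0,-14],"rot":[0,0,0],"claw":0.6},{"linear":[0,0,-14],"rot":[0,0,0],"claw":0.6},{"linear":[0,0,-14],"rot":[0,0,0],"claw":0.6}]'

```text
time_s: 34.9
ee_pos: [533.2, 448.0, 300.6]
eef_rot: [1.979, 2.439, -0.001]
force: [-0.2, -0.8, -2.4]
width: 11.3
grasp_force: 40.0
```

```bash
python3 -c "
from h import *
plan([(534,447.3,300,1.777),(560,270,300,1.6),(555,102.5,300,1.45),(686.6,86.5,300,1.45),(686.6,86.5,241,1.45)])
P=cloud(capture('top')).reshape(-1,3);q=P[(abs(P[:,0]-534)<80)&(abs(P[:,1]-447)<100)&(P[:,2]>120)&(P[:,2]<215)]
print(np.percentile(q[:,2],[5,20,50,80,95]))"
```

```text
t 34.9 at [533.2 448.  300.6] yaw 1.778 w 11.3 F [-0.2 -0.8 -2.4]
[-0.09  0.07  0.06] [-0.   0.   0.1] rows>=1
[-17.89  -1.09  -0.  ] [ 0.  -0.  10.1] rows>=4
[-16.73  -0.99  -0.  ] [-0.  -0.   8.6] rows>=4
[-0.   13.26  0.  ] [0. 0. 0.] rows>=3
[ 0.  -0.   5.9] [0. 0. 0.] rows>=2
[137.58820112 141.10254316 169.96015371 193.34954879 196.47587646]
```

Request:
arm_command --rows '[{"linear":[-4,-0.2,0],"rot":[0,0,2.5],"claw":0.6},{"linear":[-8,-0.5,0],"rot":[0,0,5],"claw":0.6},{"linear":[-12,-0.7,0],"rot":[0,0,7.5],"claw":0.6},{"linear":[-15,-0.9,0],"rot":[0,0,9],"claw":0.6},{"linear":[-17,-1.1,0],"rot":[0,0,10.1],"claw":0.6},{"linear":[-18,-1.1,0],"rot":[0,0,10.1],"claw":0.6},{"linear":[-18,-1.1,0],"rot":[0,0,10.1],"claw":0.6}]'

```text
time_s: 35.65
ee_pos: [560.0, 267.7, 299.9]
eef_rot: [2.189, 2.253, -0.004]
force: [0.4, 1.0, -3.0]
width: 11.3
grasp_force: 40.0
```

Request:
arm_command --rows '[{"linear":[-4,-0.2,0],"rot":[0,0,2.5],"claw":0.6},{"linear":[-8,-0.5,0],"rot":[0,0,5],"claw":0.6},{"linear":[-12,-0.7,0],"rot":[0,0,7],"claw":0.6},{"linear":[-15,-0.9,0],"rot":[0,0,8.6],"claw":0.6},{"linear":[-16.7,-1.0,0],"rot":[0,0,8.6],"claw":0.6},{"linear":[-16.7,-1.0,0],"rot":[0,0,8.6],"claw":0.6},{"linear":[-16.7,-1.0,0],"rot":[0,0,8.6],"claw":0.6},{"linear":[-16.7,-1.0,0],"rot":[0,0,8.6],"claw":0.6}]'

```text
time_s: 36.45
ee_pos: [554.5, 105.7, 301.4]
eef_rot: [-2.345, -2.089, -0.002]
force: [-0.0, 0.8, -2.5]
width: 11.5
grasp_force: 40.0
```

```bash
python3 -c "
from h import *
plan([(555,102.5,300,1.45),(686.6,86.5,300,1.45),(686.6,86.5,244,1.45)])
for n in('scene','top'):
    c=capture(n);save(c,'s6_'+n+'.png')
    if n=='scene':save(c,'s6.png',(200,100,500,360),2.6)
    print(n,[(np.round(d['at'],1),round(d['conf'],2)) for d in mark_of('basket_bar',n)])"
```

```text
t 36.5 at [554.5 105.7 301.4] yaw 1.456 w 11.5 F [-0.   0.8 -2.5]
[-0.31  0.09  0.14] [-0.  -0.1  0.3] rows>=1
[-0.   13.26  0.  ] [0. 0. 0.] rows>=3
[ 0.  -0.   5.6] [0. 0. 0.] rows>=2
scene [(array([ 4.257e+02,  1.460e+01, -4.000e-01]), 0.44)]
top []
```

View pics/s6.png

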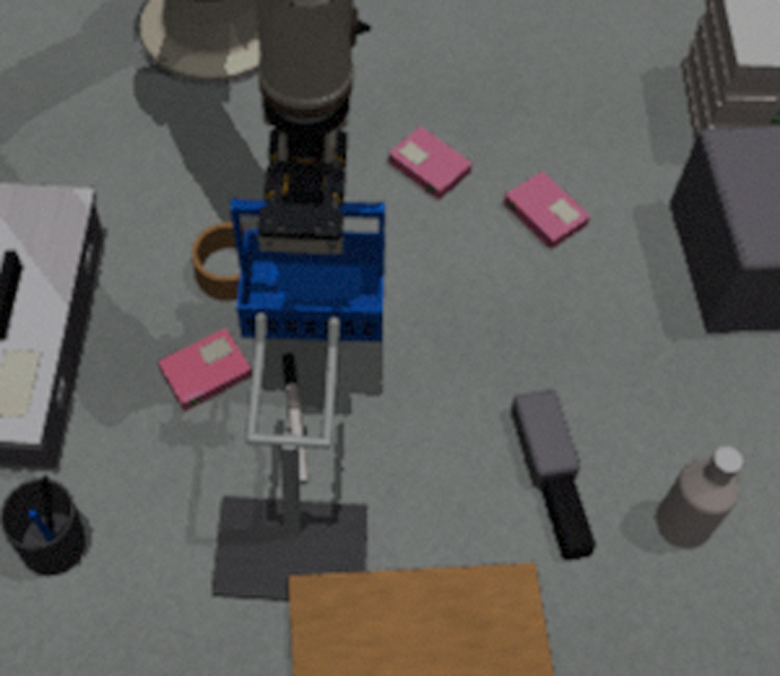

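The basket hangs squarely in front of the prong tips, at px (260,318) and (333,322). I'll check its lateral centre by depth.

```bash
python3 - <<'E'
from h import *
c=capture('scene');P=cloud(c);h=cv2.cvtColor(c["pixels"],cv2.COLOR_RGB2HSV)
m=(h[...,0]>100)&(h[...,0]<125)&(h[...,1]>150)
q=P[m];q=q[(q[:,0]>450)&(q[:,0]<660)&(q[:,1]>-30)&(q[:,1]<230)&(q[:,2]>100)]
d=q[:,:2]-[686.6,86.5];X=d@[.993,-.12];Y=d@[.12,.993]
for z in range(110,330,20):
    k=(q[:,2]>z)&(q[:,2]<=z+20)
    if k.sum()>5: print(z,k.sum(),"X",X[k].min().round(),X[k].max().round(),"Y",np.percentile(Y[k],[2,98]).round())
print("max z",np.percentile(q[:,2],99))
E
```

```text
130 1020 X -179.0 -77.0 Y [-62.  74.]
150 285 X -181.0 -77.0 Y [-64.  79.]
170 274 X -179.0 -76.0 Y [-66.  79.]
190 215 X -181.0 -77.0 Y [-67.  81.]
210 19 X -129.0 -121.0 Y [-64.  80.]
230 17 X -137.0 -122.0 Y [-66.  79.]
250 21 X -136.0 -123.0 Y [-68.  78.]
270 15 X -131.0 -124.0 Y [-69.  77.]
290 136 X -139.0 -123.0 Y [-70.  76.]
310 6 X -133.0 -122.0 Y [54. 75.]
max z 412.04945863548033
```

Request:
arm_command --rows '[{"linear":[-0.5,3,0],"rot":[0,0,0.3],"claw":0.6},{"linear":[-0.5,6,0],"rot":[0,0,0.3],"claw":0.6},{"linear":[-0.5,9,0],"rot":[0,0,0.3],"claw":0.6},{"linear":[-0.5,11.5,0],"rot":[0,0,0.3],"claw":0.6},{"linear":[-0.5,13,0],"rot":[0,0,0.3],"claw":0.6},{"linear":[-0.5,13.2,0],"rot":[0,0,0.3],"claw":0.6},{"linear":[-0.5,13.2,0],"rot":[0,0,0.3],"claw":0.6},{"linear":[-0.5,13.2,0],"rot":[0,0,0.3],"claw":0.6}]'

```text
time_s: 37.5
ee_pos: [684.4, 82.8, 301.3]
eef_rot: [-2.354, -2.08, 0.001]
force: [0.5, -0.6, -2.3]
width: 11.4
grasp_force: 40.0
```

Request:
arm_command --rows '[{"linear":[0,0,1.5],"rot":[0,0,0],"claw":0.6},{"linear":[0,0,3],"rot":[0,0,0],"claw":0.6},{"linear":[0,0,4],"rot":[0,0,0],"claw":0.6},{"linear":[0,0,4.8],"rot":[0,0,0],"claw":0.6},{"linear":[0,0,4.8],"rot":[0,0,0],"claw":0.6},{"linear":[0,0,4.8],"rot":[0,0,0],"claw":0.6}]'

```text
time_s: 38.1
ee_pos: [685.3, 82.1, 253.2]
eef_rot: [-2.355, -2.079, -0.0]
force: [-0.8, -0.5, -2.1]
width: 12.0
grasp_force: 40.0
```

```bash
python3 - <<'E'
from h import *
plan([(686.6,86.5,244,1.45)])
c=capture('scene');save(c,'s7.png',(230,150,430,320),3.5);P=cloud(c);h=cv2.cvtColor(c["pixels"],cv2.COLOR_RGB2HSV)
m=(h[...,0]>100)&(h[...,0]<125)&(h[...,1]>150)
q=P[m];q=q[(q[:,0]>550)&(q[:,0]<790)&(q[:,1]>-30)&(q[:,1]<230)&(q[:,2]>50)]
d=q[:,:2]-[686.6,86.5];X=d@[.993,-.12];Y=d@[.12,.993]
for z in range(130,290,10):
    k=(q[:,2]>z)&(q[:,2]<=z+10)
    if k.sum()>5: print(z,k.sum(),"X",np.percentile(X[k],[2,98]).round(),"Y",np.percentile(Y[k],[2,98]).round())
E
```

```text
t 38.1 at [685.3  82.1 253.2] yaw 1.446 w 12.0 F [-0.8 -0.5 -2.1]
[0.45 0.07 0.92] [-0.  -0.  -0.2] rows>=1
130 107 X [-45.  54.] Y [-71.  74.]
140 194 X [-48.  53.] Y [-72.  75.]
150 31 X [-44.  53.] Y [-71.  74.]
160 8 X [ 5. 10.] Y [-70.  74.]
170 12 X [-5. 11.] Y [-71.  73.]
180 7 X [ 6. 11.] Y [-72.  73.]
190 13 X [-2. 10.] Y [-72.  73.]
200 8 X [ 7. 11.] Y [-73.  72.]
210 9 X [0. 9.] Y [-72.  72.]
220 12 X [-1. 70.] Y [-74.  71.]
230 23 X [ 6. 89.] Y [-73.  70.]
240 21 X [4. 9.] Y [-75.  71.]
250 131 X [-4.  8.] Y [-74.  70.]
260 26 X [-3.  8.] Y [-15.  70.]
```

View pics/s7.png

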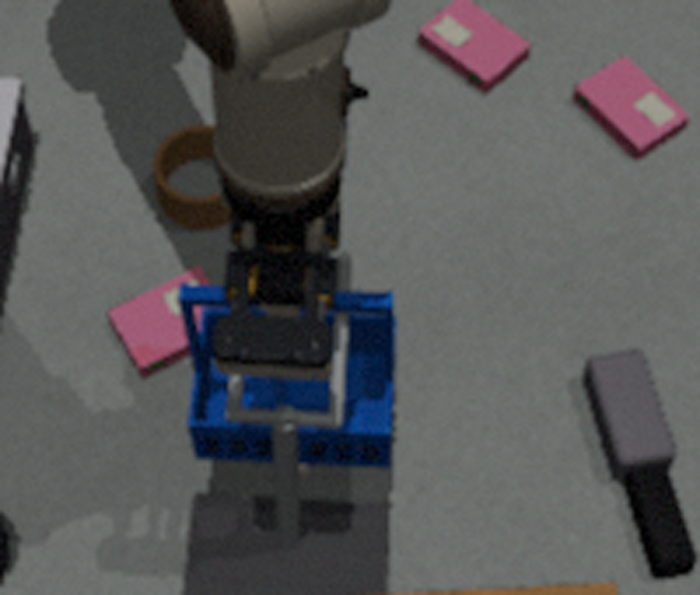

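The prongs (px 235 and 340) pass through the handle between the uprights (190 and 390), with the bar about 10 mm above them. Lowering the rest.

Request:
arm_command --rows '[{"linear":[0,0,0.5],"rot":[0,0,0],"claw":0.6},{"linear":[0,0,0.8],"rot":[0,0,0],"claw":0.6},{"linear":[0,0,1.0],"rot":[0,0,0],"claw":0.6},{"linear":[0,0,1.0],"rot":[0,0,0],"claw":0.6}]'

```text
time_s: 38.55
ee_pos: [686.1, 82.6, 246.3]
eef_rot: [2.353, 2.078, 0.004]
force: [-3.0, 0.4, 10.1]
width: 11.5
grasp_force: 40.0
```

Contact on the prongs (+10 N). I'll ease up slightly, release and lift clear.

Request:
arm_command --rows '[{"linear":[0,0,-0.2],"rot":[0,0,0],"claw":0.6},{"linear":[0,0,-0.2],"rot":[0,0,0],"claw":2},{"linear":[0,0,-0.2],"rot":[0,0,0],"claw":3.5},{"linear":[0,0,-0.2],"rot":[0,0,0],"claw":4.5},{"linear":[0,0,-0.2],"rot":[0,0,0],"claw":4.5},{"linear":[0,0,-0.2],"rot":[0,0,0],"claw":4.5}]'

```text
time_s: 39.15
ee_pos: [685.2, 82.0, 245.1]
eef_rot: [-2.355, -2.079, 0.0]
force: [0.0, 0.3, 0.5]
width: 43.6
grasp_force: 0.0
```

Request:
arm_command --rows '[{"linear":[0,0,-1],"rot":[0,0,0],"claw":4.5},{"linear":[0,0,-3],"rot":[0,0,0],"claw":4.5},{"linear":[0,0,-6],"rot":[0,0,0],"claw":4.5},{"linear":[0,0,-10],"rot":[0,0,0],"claw":4.5},{"linear":[0,0,-10],"rot":[0,0,0],"claw":4.5}]'

```text
time_s: 39.65
ee_pos: [687.8, 83.6, 353.0]
eef_rot: [2.351, 2.076, 0.015]
force: [0.6, 0.5, 1.2]
width: 45.1
grasp_force: 0.0
```

Request:
arm_command --rows '[{"linear":[0,-5,0],"rot":[0,0,0],"claw":4.5},{"linear":[0,-10,0],"rot":[0,0,0],"claw":4.5},{"linear":[0,-15,0],"rot":[0,0,0],"claw":4.5},{"linear":[0,-20,0],"rot":[0,0,0],"claw":4.5},{"linear":[0,-20,0],"rot":[0,0,0],"claw":4.5},{"linear":[0,-20,0],"rot":[0,0,0],"claw":4.5}]'

```text
time_s: 40.25
ee_pos: [486.4, 106.8, 346.4]
eef_rot: [2.352, 2.077, 0.0]
force: [1.0, -1.1, 0.1]
width: 45.1
grasp_force: 0.0
```

```bash
python3 look.py; python3 - <<'E'
from h import *
plan([])
c=capture('scene');save(c,'s8.png',(130,120,430,340),2.6);P=cloud(c);h=cv2.cvtColor(c["pixels"],cv2.COLOR_RGB2HSV)
m=(h[...,0]>100)&(h[...,0]<125)&(h[...,1]>150)
q=P[m];q=q[(q[:,0]>550)&(q[:,0]<790)&(q[:,1]>-30)&(q[:,1]<230)&(q[:,2]>50)]
d=q[:,:2]-[686.6,86.5];X=d@[.993,-.12];Y=d@[.12,.993]
for z in range(80,270,10):
    k=(q[:,2]>z)&(q[:,2]<=z+10)
    if k.sum()>5: print(z,k.sum(),"X",np.percentile(X[k],[2,50,98]).round(),"Y",np.percentile(Y[k],[2,98]).round())
print([(np.round(d['at'],1),round(d['conf'],2)) for t in("basket_bar","basket") for d in mark_of(t,"scene")])
E
```

```text
ridge [ 5.0995e+02 -2.3243e+02  1.2171e+02  9.9470e+01  1.5670e+01 -1.2000e-01]
cover open 0.878190000000011
bar None
t 40.3 at [487.6 106.5 346.4] yaw 1.446 w 45.1 F [ 1.3 -1.  -0.5]
80 760 X [-45. -16.  50.] Y [-73.  64.]
90 156 X [-47. -19.  53.] Y [-75.  67.]
100 136 X [-47. -36.  53.] Y [-75.  65.]
110 154 X [-47.  15.  53.] Y [-75.  67.]
120 157 X [-47.   4.  53.] Y [-75.  66.]
130 237 X [-48.  44.  53.] Y [-76.  70.]
140 75 X [-47.  29.  54.] Y [-76.  70.]
160 10 X [-0.  7.  9.] Y [-73.  70.]
170 7 X [-1.  7.  9.] Y [-75.  70.]
180 10 X [-5.  8. 72.] Y [-74.  70.]
190 6 X [ 7.  8. 79.] Y [-67.  70.]
200 10 X [ 2.  7. 73.] Y [-75.  69.]
210 8 X [-0.  7.  9.] Y [-74.  69.]
220 9 X [ 6.  8. 88.] Y [-74.  69.]
230 30 X [-2. 67. 89.] Y [-66.  69.]
240 192 X [-5.  5.  9.] Y [-73.  66.]
250 154 X [-3.  3.  9.] Y [-72.  70.]
[(array([683.2,  82.4, 242.6]), 0.84), (array([424.7,  14.6,  -1.6]), 0.47), (array([691. ,  82. ,  82.1]), 0.56)]
```

View pics/s8.png

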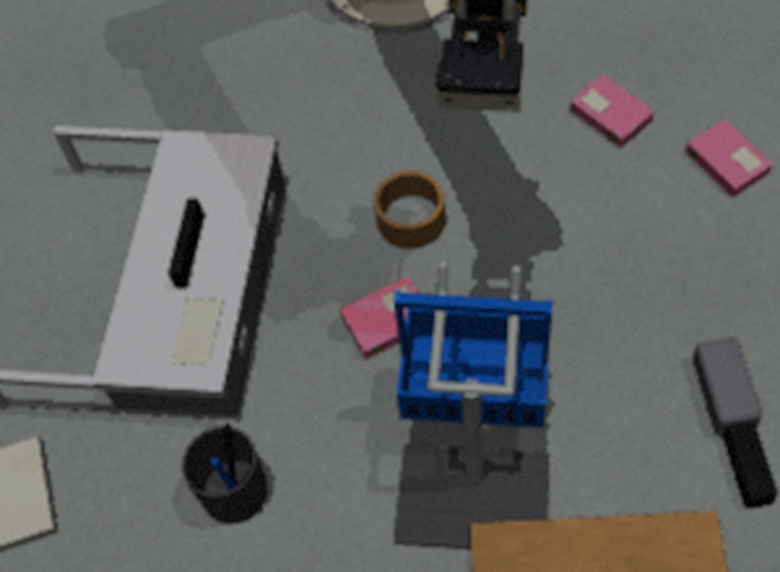

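The basket hangs level across both prongs (bar px 475,305), the cover is shut, and no white carton is left on the table. I'll let it settle briefly and hand in.

Request:
arm_command --rows '[{"linear":[0,0,0],"rot":[0,0,0],"claw":4.5},{"linear":[0,0,0],"rot":[0,0,0],"claw":4.5},{"linear":[0,0,0],"rot":[0,0,0],"claw":4.5},{"linear":[0,0,0],"rot":[0,0,0],"claw":4.5},{"linear":[0,0,0],"rot":[0,0,0],"claw":4.5},{"linear":[0,0,0],"rot":[0,0,0],"claw":4.5},{"linear":[0,0,0],"rot":[0,0,0],"claw":4.5},{"linear":[0,0,0],"rot":[0,0,0],"claw":4.5}]'

```text
time_s: 41.25
ee_pos: [486.8, 106.8, 345.4]
eef_rot: [2.355, 2.079, 0.0]
force: [0.5, -0.5, 0.1]
width: 45.0
grasp_force: 0.0
```

```bash
python3 -c "
from plant import *
print(hand_in())"
```

```text
the job is handed in; nothing more can be done
None
```

The job is handed in at about 41 s of the 210 s allowed: all four white cartons lie flat in the shut case, the basket hangs on both prongs, and the last pictures showed the bystanders where they were; the hand-in returned no verdict.

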